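# Pack the wash caddy on the azotea

### The arm

A 7-joint arm with a two-finger parallel gripper is mounted at the origin on the work surface. World frame = base frame: x ahead of the robot, y to its left, z up, the work surface at z = 0. Lengths are in mm, angles in rad, forces in N, time in s.
With the tool pointing down it reaches from about 400 to 850 mm from the base axis. Payload 10.4 kg.
Tool frame: the origin (TCP) lies at the very end of the fingers, on their centre line; the grasp point (between the pads) lies 19 mm behind it (robot.hold_point_z is the distance from the TCP to the grasp point, in mm); y points along the fingers, z is the direction in which the jaws open and shut, and the axes are right-handed (so a half turn about y gives the same grasp; the last joint's range is limited). The gripper opens to 87 mm and grips with 3 to 60 N. Pads are 19 mm wide; open, the fingers measure 117 mm over their backs; the gripper's body (75 mm by 190 mm) begins 51 mm behind the grasp point.
Start: joints at [1.144, 0.332, -0.065, 1.46, 0.022, 1.35, -0.088], TCP at [245.596, -574.748, 222.576] pointing down, gripper open.
Joint ranges: [-2.6, 2.6], [-0.5, 2.12], [-1.47, 1.34], [0.16, 2.42], [-1.27, 4.41], [0.06, 2.06], [-2.6, 2.6]. Speed limits (rad/s): [2.22, 2.22, 2.79, 2.79, 3.14, 3.14, 3.14].

### API

Orientations are given as a unit quaternion [x, y, z, w].
In Python, from bench import robot gives the robot as it stands.
- The arm moves only by the tool play_rows, never from a script. Its argument "increments" is a list of rows, each a list of 5 numbers: the shift along the tool's x, y, z in cm, then the turn about the tool's y in degrees, then the finger opening in cm, from 0 to 8.7. In form: [[x, y, z, turn, grip], ...]. A call has 1 to 5 rows; each row is the pose to reach, as a shift and turn from the pose commanded when the call began, along the tool's axes at that moment; what a row does not reach only later rows make up. A row lasts 1/8 s, in which the tool goes at most 62.5 mm and 10.7 degrees, less where a joint would pass 70% of its speed; a pose out of reach is approached as far as the arm can. A call with a gripper value outside its range is refused whole. The fingers move at their own pace and stop on an object; the grip force is fixed at half the most. Time passes only in rows, so rows that repeat a pose let the fingers close. It gives the time, the measured TCP pose, the force and the opening at its end, in the units of the state.
- robot.state(): the state, without advancing time (a new reading comes with each control period).
- robot.camera(name): name is "scene" or "top"; returns (picture, depth): 480x640x3 uint8, red, green, blue; 480x640 float32, mm along the optical axis (not along the pixel's ray), 0 where there is no reading.
- robot.camera_info(name): a dict with "fovy" (degrees; the focal length in pixels is half the picture's height over the tangent of half this angle, whatever the lens; pixels are square), "cx", "cy" (the principal point, pixels), "k1" (the pictures are not rectified: a ray, as slopes to the right and down, at radius r is drawn at 1 + k1 r^2 times it, then the intrinsics apply), "R" (3x3) and "t" (3): a world point X has camera coordinates R X + t. Camera axes: x right, y down, z forward; pixel columns grow to the right and rows downward; lengths in mm; the calibration is good to about 2 mm. A picture is of the moment at which its call begins. camera_info takes no time and is no camera call.
- robot.close_job(): hands the job in, once; it reports no verdict.
The state is a dict: "time": time; "joint_positions": joint angles; "dq": joint speeds; "joint_torque": joint torques, N m; "tool_pos": TCP position; "ee_rot": TCP orientation; "contact_force": force on the tool from outside, world axes, zero at the start; "torque": the same for the moment, N m; "finger_gap": finger opening in mm.
Only numpy, scipy, OpenCV 4.12 (cv2) and the standard library are available. Lean on these libraries where they do the work, as an engineer would, in place of code of your own. Each camera call takes 0.05 s, during which the arm holds its last target. There are 200 camera calls.

### The job

The washing is done, so tidy the ledge: put the blue scrub brush, bristles down, in the ribbed drain tray of the grey caddy, lay the three whole clothespins inside the plain tray, and set the glass jar gently upright in the round well of the jar holder. Each thing must lie properly inside its own insert, not propped on a rim, the pins not heaped more than two deep, and the jar must never be tipped over. Leave the broken clothespin leg and the steel bucket clip where they lie.

Things in the scene. Friction and masses are not known exactly. Their poses are not given: they have to be found in the camera images.
- pin1: Whole green plastic spring clothespin lying on its side: two legs joined by a steel spring. 70 mm long (own x, finger ends at -x), 12 mm high (own z, up); 16 mm wide (own y) from x = -10 to +35 mm, splaying to about 26 mm wide at the finger end. Origin on its underside, at mid-length, on its centre line; it can be gripped across y there. About 14 g.
- pin2: Whole green plastic spring clothespin lying on its side: two legs joined by a steel spring. 70 mm long (own x, finger ends at -x), 12 mm high (own z, up); 16 mm wide (own y) from x = -10 to +35 mm, splaying to about 26 mm wide at the finger end. Origin on its underside, at mid-length, on its centre line; it can be gripped across y there. About 14 g.
- pin3: Whole green plastic spring clothespin lying on its side: two legs joined by a steel spring. 70 mm long (own x, finger ends at -x), 12 mm high (own z, up); 16 mm wide (own y) from x = -10 to +35 mm, splaying to about 26 mm wide at the finger end. Origin on its underside, at mid-length, on its centre line; it can be gripped across y there. About 14 g.
- brush: Blue plastic scrub brush lying bristles down: 136 mm long (own x) with round ends, 52 mm wide (own y), 42 mm high (own z, up). The bristles (112 x 40 mm, stiff, pale) take the lowest 20 mm, the blue body 20 to 42 mm. Origin at the centre of the underside of the bristles. Grip the body across its 52 mm. About 120 g.
- jar: Empty glass jar with a steel screw lid, standing upright: 58 mm in diameter, 95 mm high in all. Origin at the centre of its underside, z up. Grip the glass at about half height. About 200 g, fragile.
- pin_tray: Plain open white tray for the clothespins, smooth floor 3 mm above its underside, inside 92 x 158 mm. 98 (own x) x 164 (own y) x 26 mm high, fixed; origin at the centre of its underside, 4 mm above the ledge, z up. One of three inserts side by side, in any order, in the grey caddy (308 x 174 mm, walls 22 mm high).
- brush_tray: White drain tray for the brush, with five low grey ribs along y on its floor, their tops 6 mm above its underside; inside 92 x 158 mm, so the brush lies along own y. 98 (own x) x 164 (own y) x 26 mm high, fixed; origin at the centre of its underside, 4 mm above the ledge, z up. One of three inserts side by side, in any order, in the grey caddy (308 x 174 mm, walls 22 mm high).
- jar_holder: White jar holder with one round well, 80 mm in diameter and 20 mm deep, in the middle of its top; well floor 6 mm above its underside. 98 (own x) x 164 (own y) x 26 mm high, fixed; origin at the centre of its underside, 4 mm above the ledge, z up. One of three inserts side by side, in any order, in the grey caddy (308 x 174 mm, walls 22 mm high).
- broken_leg: Look-alike to leave: one single leg of a broken green clothespin, without spring or second leg, 70 x 7 mm (12 mm wide at the bent end), 12 mm high. Origin on its underside at mid-length, x along it, z up.
- clip: Look-alike to leave: steel bucket-handle clip of bent 5 mm wire, 62 mm long (own x) and 25 mm wide, with a round eye at +x, lying flat. Origin on its underside near mid-length.
Things that resemble listed ones, but are neither listed nor needed, are in the scene too. What is shaped like the pin3 but black is not meant. Of the things shaped like the jar, the glass one is meant.

How it is judged:
By the outcome, as a careful person would: the job done as asked, in the order asked, and still so for the second after the job is handed in, with the robot touching nothing.
It also fails if it takes over 128 s, if anything falls off the work surface, if the arm or the gripper's body presses on something with over 40 N, if the wrist force passes 120 N, or if a joint passes its speed limit or range.

## Working session

There is one attempt and no reset: what is moved stays moved. The work goes in short steps, Python scripts to look and compute and a tool call to move; the robot and the scene stay as the last step left them, time stands still between calls to the robot, and variables do not carry over. Pictures are saved under pics/ and viewed, about 12 in all and at most 16, crops included, and the job is handed in when it is done.

Besides the shell and the picture viewer there is one more tool, called as name([rows], argument=value, ...), one row to a line, values as JSON. play_rows: Moves the arm, as the interface text tells. Its arguments: {"type":"object","properties":{"increments":{"type":"array"}},"required":["increments"]}

```bash
mkdir -p pics; ls
cat > h.py <<'E'
import numpy as np, cv2
from bench import robot
def cam(n):
    rgb,d=robot.camera(n); return rgb,d
def K(n):
    i=robot.camera_info(n); f=240/np.tan(np.radians(i["fovy"])/2)
    return i,f
def undist(n,uv):
    i,f=K(n); s=(np.atleast_2d(uv).astype(float)-[i["cx"],i["cy"]])/f
    u=s.copy()
    for _ in range(20):
        u=s/(1+i["k1"]*(u**2).sum(1,keepdims=True))
    return u
def ray(n,uv,z):
    "pixels -> world points on plane z"
    i,f=K(n); R=np.array(i["R"]);t=np.array(i["t"]); u=undist(n,uv)
    d=np.c_[u,np.ones(len(u))]@R; c=-R.T@t
    return c+d*((z-c[2])/d[:,2])[:,None]
def cloud(n,depth):
    i,f=K(n); R=np.array(i["R"]);t=np.array(i["t"])
    v,u=np.mgrid[0:480,0:640]; s=undist(n,np.c_[u.ravel(),v.ravel()])
    P=np.c_[s,np.ones(len(s))]*depth.reshape(-1,1)
    return ((P-t)@R).reshape(480,640,3)
def proj(n,X):
    i,f=K(n); R=np.array(i["R"]);t=np.array(i["t"]); p=np.atleast_2d(X)@R.T+t
    s=p[:,:2]/p[:,2:]; s=s*(1+i["k1"]*(s**2).sum(1,keepdims=True))
    return s*f+[i["cx"],i["cy"]]
def save(n,rgb): cv2.imwrite("pics/"+n,rgb[:,:,::-1])
E
python3 - <<'E'
from h import *
for n in("top","scene"):
    r,d=cam(n); save(n+"0.png",r); np.savez(n+"0.npz",r=r,d=d)
    print(n,robot.camera_info(n))
print(robot.state(), robot.hold_point_z)
E
```

```text
pics
top {'fovy': 42.71323371848359, 'cx': 315.9557079746774, 'cy': 245.17487205063108, 'k1': -0.07159582777931692, 'R': array([[ 0.0200435 , -0.9997763 ,  0.0067528 ],
       [-0.98657182, -0.0208729 , -0.16198881],
       [ 0.16209352, -0.0034153 , -0.98676949]]), 't': array([   2.42583411,  561.53114161, 1475.89040811])}
scene {'fovy': 48.787365390315685, 'cx': 320.9645995458395, 'cy': 247.73669721655858, 'k1': -0.03707031297718374, 'R': array([[ 0.01548229,  0.99973917, -0.01678937],
       [ 0.60192166, -0.02272686, -0.79823167],
       [-0.79840504,  0.00225257, -0.60211653]]), 't': array([ -21.74785663, -303.00007447, 1503.47119817])}
{'time': 0.1, 'joint_positions': array([ 1.14439504,  0.33280373, -0.0646938 ,  1.46082822,  0.02157873,
        1.3498936 , -0.08853656]), 'dq': array([-0.00085642, -0.00265071,  0.00041869, -0.0017873 , -0.00073314,
        0.00080634,  0.00076645]), 'joint_torque': array([ 1.91644358e-03, -6.24548435e+01,  2.50402669e-02, -3.90715420e+01,
       -6.14436949e-02,  3.66171263e-02,  5.52356198e-05]), 'tool_pos': array([ 245.44324342, -574.42780379,  221.8504605 ]), 'ee_rot': array([-0.14188773,  0.69317164, -0.69231907,  0.14168716]), 'contact_force': array([-0.85957257, -0.72730715, -0.14832024]), 'torque': array([-0.02387339,  0.02387102, -0.0037755 ]), 'finger_gap': 87.36732247636513} 18.700000000000003
```

View pics/top0.png

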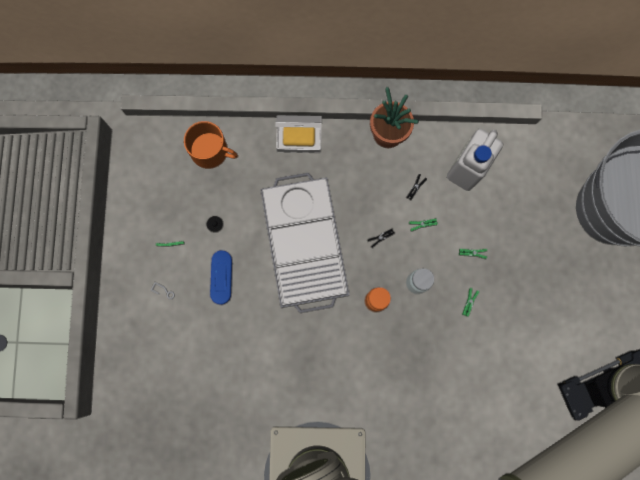

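View pics/scene0.png

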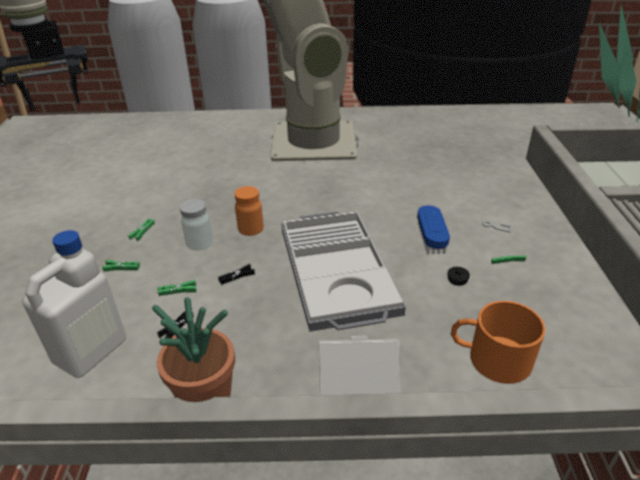

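The top view shows the brush at (221,278), the caddy at (305,242) with the jar well at the far end, the plain tray in the middle and the ribbed tray nearest. The green pins are at (424,224), (473,253) and (470,302), and the glass jar is at (421,281). The leave-alones are the leg (170,243), the clip (163,291), the black pins and the orange jar.

Run:
```python
from h import *
from scipy.spatial.transform import Rotation as Ro
s=robot.state(); print("tool axes cols x,y,z\n",Ro.from_quat(s["ee_rot"]).as_matrix().round(4))
D=np.load("top0.npz"); r,d=D["r"],D["d"]
C=cloud("top",d); hsv=cv2.cvtColor(r,cv2.COLOR_RGB2HSV)
def rep(name,mask,z,box,mn=15):
    m=np.zeros_like(mask); x0,y0,x1,y1=box; m[y0:y1,x0:x1]=mask[y0:y1,x0:x1]
    n,l,st,ce=cv2.connectedComponentsWithStats(m.astype(np.uint8),connectivity=8)
    for k in range(1,n):
        if st[k,4]<mn: continue
        v,u=np.where(l==k); P=ray("top",np.c_[u,v],z)[:,:2]
        (cx,cy),(w,h),a=cv2.minAreaRect(P.astype(np.float32))
        c=P.mean(0); e,V=np.linalg.eigh(np.cov((P-c).T)); ax=V[:,1]
        q=(P-c)@ax; n_=(P-c)@V[:,0]; mid=(q.max()+q.min())/2
        zz=C[l==k][:,2]
        wp=n_[q>mid+12].std() if (q>mid+12).any() else 0; wm=n_[q<mid-12].std() if (q<mid-12).any() else 0
        print(name,"px",ce[k].round(0),"n",st[k,4],"rectc",round(cx,1),round(cy,1),"wh",round(w,1),round(h,1),"mean",c.round(1),"mid",(c+mid*ax).round(1),"ang",round(np.degrees(np.arctan2(ax[1],ax[0])),1),"spread+/-",round(wp,1),round(wm,1),"z",np.percentile(zz,[10,50,90]).round(1))
g=(hsv[...,0]>45)&(hsv[...,0]<80)&(hsv[...,1]>110)&(hsv[...,2]>70)
rep("green",g,8,(120,150,520,340))
b=(hsv[...,0]>100)&(hsv[...,0]<130)&(hsv[...,1]>120)&(hsv[...,2]>50)
rep("blue",b,38,(180,230,260,330))
o=(hsv[...,0]<14)&(hsv[...,1]>150); rep("orange",o,90,(355,270,400,325))
# jar from depth
J=(C[...,2]>60)&(C[...,2]<110); rep("jar",J,93,(395,255,445,300),30)
lid=(C[...,2]>85); rep("lid",lid,95,(395,255,445,300),30)
w=(C[...,2]>20)&(C[...,2]<40); rep("caddy hi",w,28,(250,165,360,320),200)
# floor noise
print("floor z",C[330:380,150:250,2].mean(),C[330:380,150:250,2].std())
```

```text
tool axes cols x,y,z
 [[-9.196e-01 -5.000e-04  3.929e-01]
 [-3.929e-01  1.100e-03 -9.196e-01]
 [ 0.000e+00 -1.000e+00 -1.200e-03]]
green px [430. 222.] n 58 rectc 633.3 -277.8 wh 13.8 30.4 mean [ 633.8 -279. ] mid [ 633.6 -277.8] ang 99.9 spread+/- 2.2 3.7 z [ 6.3 11.3 14.8]
green px [415. 222.] n 21 rectc 631.9 -239.0 wh 2.6 25.9 mean [ 631.9 -238.3] mid [ 631.9 -239. ] ang 92.1 spread+/- 1.3 0.0 z [ 8.7 11.2 14.8]
green px [417. 227.] n 19 rectc 619.3 -242.6 wh 4.3 29.4 mean [ 619.4 -242.9] mid [ 619.2 -242.6] ang 111.3 spread+/- 0.4 0.4 z [ 8.2 10.8 15.1]
green px [170. 244.] n 53 rectc 563.1 385.7 wh 5.9 66.7 mean [563.5 385. ] mid [563.4 385.8] ang 96.9 spread+/- 1.5 1.6 z [ 6.5 11.8 16. ]
green px [465. 252.] n 59 rectc 558.8 -369.4 wh 30.9 13.0 mean [ 558.3 -367.2] mid [ 558.3 -369.4] ang 89.7 spread+/- 4.4 2.3 z [ 4.5  9.4 17.5]
green px [481. 250.] n 15 rectc 563.1 -408.1 wh 4.2 21.0 mean [ 563.1 -407.9] mid [ 563.2 -408.1] ang 99.3 spread+/- 0 0 z [ 4.9 10.  14.2]
green px [480. 256.] n 19 rectc 549.6 -404.3 wh 28.6 4.4 mean [ 549.2 -405.3] mid [ 549.5 -404.2] ang 78.7 spre
[... 551 characters left out ...]
478.3 247.9] ang -179.1 spread+/- 13.8 13.9 z [37.2 41.4 45.9]
orange px [377. 299.] n 444 rectc 427.7 -134.7 wh 52.3 55.1 mean [ 427.5 -134.6] mid [ 427.6 -134.7] ang 126.2 spread+/- 11.4 11.3 z [66.4 92.9 97.9]
jar px [421. 280.] n 453 rectc 474.8 -238.3 wh 53.6 58.4 mean [ 474.8 -238.9] mid [ 474.7 -238.8] ang 121.8 spread+/- 12.2 11.7 z [67.3 92.8 97.2]
lid px [423. 279.] n 370 rectc 475.9 -241.6 wh 50.4 50.5 mean [ 476.5 -242.1] mid [ 476.5 -242.1] ang 109.5 spread+/- 10.4 10.7 z [89.7 93.7 97.6]
caddy hi px [300. 222.] n 2713 rectc 564.5 43.7 wh 330.8 173.1 mean [624.7  54.6] mid [564.7  42.7] ang -168.7 spread+/- 62.2 57.0 z [22.3 28.  32.8]
floor z 4.177669640995945 87.49995945317436
```

Run:
```python
from h import *
D=np.load("top0.npz"); r=D["r"]
a=cv2.resize(r[165:325,245:365],None,fx=5,fy=5,interpolation=cv2.INTER_CUBIC)[:,:600]
b=cv2.resize(r[210:320,400:500],None,fx=5,fy=5,interpolation=cv2.INTER_CUBIC)
a=cv2.resize(a,(450,600)); b=cv2.resize(b,(350,385))
o=np.zeros((600,800,3),np.uint8); o[:,:450]=a; o[:385,450:]=b; save("crop1.png",o)
```

```text
(no output)
```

View pics/crop1.png

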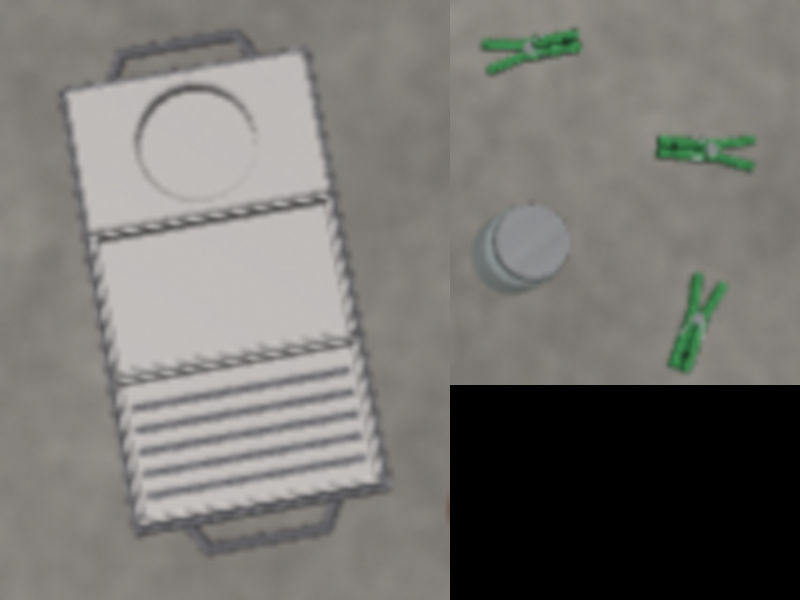

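The crop shows the inserts clearly: well far, plain middle, ribs near, with the caddy turned about 11°. Pins 1, 2 and 3 have their closed ends to the right, to the left and toward the robot respectively.

```bash
cat >> h.py <<'E'
def pins(r,box,z=8,name="top"):
    hsv=cv2.cvtColor(r,cv2.COLOR_RGB2HSV)
    g=((hsv[...,0]>40)&(hsv[...,0]<85)&(hsv[...,1]>70)&(hsv[...,2]>50)).astype(np.uint8)
    m=np.zeros_like(g); x0,y0,x1,y1=box; m[y0:y1,x0:x1]=g[y0:y1,x0:x1]
    k=cv2.morphologyEx(m,cv2.MORPH_CLOSE,np.ones((7,7)))
    n,l,st,_=cv2.connectedComponentsWithStats(k); out=[]
    for j in range(1,n):
        v,u=np.where((l==j)&(m>0))
        if len(u)<60: continue
        P=ray(name,np.c_[u,v],z)[:,:2]; R=cv2.minAreaRect(P.astype(np.float32)); B=cv2.boxPoints(R)
        e=B[1]-B[0]; f=B[2]-B[1]; ax=e if np.hypot(*e)>np.hypot(*f) else f; ax=ax/np.hypot(*ax)
        c=np.array(R[0]); q=(P-c)@ax; nn=np.array([-ax[1],ax[0]]); w=(P-c)@nn
        a,b=np.ptp(w[q>20]) if (q>20).any() else 0,np.ptp(w[q<-20]) if (q<-20).any() else 0
        if a>b: ax=-ax; q=-q; w=-w; nn=-nn; a,b=b,a
        # axis line through the head part only
        h=P[(q>-8)]; hm=h.mean(0); vx,vy,*_=cv2.fitLine(h.astype(np.float32),cv2.DIST_L2,0,.01,.01).ravel()
        hv=np.array([vx,vy]); hv*=np.sign(hv@ax)
        out.append(dict(n=len(u),c=c.round(1),size=np.round(sorted(R[1]),1),ang=round(float(np.degrees(np.arctan2(ax[1],ax[0]))),1),angline=round(float(np.degrees(np.arctan2(hv[1],hv[0]))),1),headmean=hm.round(1),px=(int(u.mean()),int(v.mean())),w=(round(a),round(b))))
    return out
E
python3 - <<'E'
from h import *
D=np.load("top0.npz"); r=D["r"]
for p in pins(r,(120,150,520,340)): print(p)
hsv=cv2.cvtColor(r,cv2.COLOR_RGB2HSV)
w=((hsv[...,2]>150)&(hsv[...,1]<30)).astype(np.uint8); m=np.zeros_like(w); m[170:312,255:355]=w[170:312,255:355]
m=cv2.morphologyEx(m,cv2.MORPH_CLOSE,np.ones((5,5)))
n,l,st,_=cv2.connectedComponentsWithStats(m); k=1+st[1:,4].argmax()
v,u=np.where(l==k); P=ray("top",np.c_[u,v],30)[:,:2].astype(np.float32); R=cv2.minAreaRect(P); print("white",R,"mean",P.mean(0),len(u)); 
B=cv2.boxPoints(R); print(B)
# dark lines between inserts: profile along axis
g=cv2.cvtColor(r,cv2.COLOR_RGB2GRAY).astype(np.float32)
e=B[1]-B[0];f=B[2]-B[1]; ax=e if np.hypot(*e)>np.hypot(*f) else f; ax=ax/np.hypot(*ax); ax*=np.sign(ax[0]); nn=np.array([-ax[1],ax[0]]); c=np.array(R[0])
s=np.arange(-170,171,3); t=np.arange(-60,61,4)
X=np.array([[np.r_[c+a*ax+b*nn,28] for b in t] for a in s]).reshape(-1,3); uv=proj("top",X).astype(np.float32)
pr=cv2.remap(g,uv[:,0].reshape(len(s),-1),uv[:,1].reshape(len(s),-1),cv2.INTER_LINEAR).mean(1)
print([(int(a),int(x)) for a,x in zip(s,pr)])
t2=np.arange(-100,101,4); X=np.array([[np.r_[c+a*ax+b*nn,28] for a in range(-40,41,5)] for b in t2]).reshape(-1,3); uv=proj("top",X).astype(np.float32)
pr=cv2.remap(g,uv[:,0].reshape(len(t2),-1),uv[:,1].reshape(len(t2),-1),cv2.INTER_LINEAR).mean(1)
print([(int(a),int(x)) for a,x in zip(t2,pr)])
# scene view cross-check of brush & jar lid
D=np.load("scene0.npz"); r=D["r"]; h=cv2.cvtColor(r,cv2.COLOR_RGB2HSV)
b=(h[...,0]>100)&(h[...,0]<130)&(h[...,1]>120)&(h[...,2]>50); b[:, :400]=0
v,u=np.where(b); C=cloud("scene",D["d"]); Q=C[b]; Q=Q[Q[:,2]>36]; print("brush scene",cv2.minAreaRect(Q[:,:2].astype(np.float32)),np.median(Q,0))
for p in pins(r,(60,190,560,330),8,"scene"): print(p)
E
```

```text
{'n': 145, 'c': array([ 632.3, -259.5]), 'size': array([23.9, 70.5]), 'ang': -74.6, 'angline': -78.1, 'headmean': array([ 633. , -275.3]), 'px': (423, 223), 'w': (16, 24)}
{'n': 74, 'c': array([563.8, 387.1]), 'size': array([ 8.4, 69.3]), 'ang': 96.0, 'angline': 91.3, 'headmean': array([562.1, 400.2]), 'px': (169, 243), 'w': (6, 7)}
{'n': 139, 'c': array([ 554.5, -386.3]), 'size': array([23.3, 70.3]), 'ang': 91.2, 'angline': 85.0, 'headmean': array([ 558.1, -369.6]), 'px': (471, 252), 'w': (13, 23)}
{'n': 152, 'c': array([ 430.9, -374.8]), 'size': array([23.9, 69.5]), 'ang': 157.7, 'angline': 162.6, 'headmean': array([ 415. , -369.9]), 'px': (469, 302), 'w': (16, 24)}
white ((576.0180053710938, 44.63836669921875), (296.7192687988281, 164.5410614013672), 11.364700317382812) mean [573.86584  44.1902 ] 7598
[[414.35562    96.061035 ]
 [446.77896   -65.25383  ]
 [737.6804     -6.7843018]
 [705.2571    154.53056  ]]
[(-170, 105), (-167, 115), (-164, 120), (-161, 121), (-158, 113), (-155, 94), (-152, 97), (-149, 124), (-146, 170), (-143, 186), (-140, 190), (-137, 186), (-134, 152), (-131, 
[... 1897 characters left out ...]
2  42.68137435]
{'n': 193, 'c': array([ 429.3, -379. ]), 'size': array([29.5, 76. ]), 'ang': 163.5, 'angline': 166.1, 'headmean': array([ 416.7, -370.6]), 'px': (141, 229), 'w': (20, 29)}
{'n': 162, 'c': array([564.3, 386.4]), 'size': array([16.3, 72.5]), 'ang': -85.1, 'angline': -78.6, 'headmean': array([565.8, 372.9]), 'px': (508, 258), 'w': (14, 14)}
{'n': 272, 'c': array([ 556.6, -386.8]), 'size': array([31.9, 72.9]), 'ang': 88.1, 'angline': 92.0, 'headmean': array([ 559.6, -371.5]), 'px': (120, 265), 'w': (22, 32)}
{'n': 902, 'c': array([ 681.1, -236.3]), 'size': array([100.1, 160.8]), 'ang': -141.0, 'angline': 160.8, 'headmean': array([ 647.6, -259.3]), 'px': (183, 307), 'w': (95, 99)}
```

```bash
cat > plan.py <<'E'
import numpy as np
from bench import robot
from scipy.spatial.transform import Rotation as Ro
def now():
    s=robot.state(); M=Ro.from_quat(s["ee_rot"]).as_matrix()
    return np.r_[s["tool_pos"],np.degrees(np.arctan2(M[1,2],M[0,2]))],s
def show():
    p,s=now(); print("t",round(s["time"],2),"pose",p.round(1),"gap",round(s["finger_gap"],1),"F",s["contact_force"].round(1),"q",s["joint_positions"].round(2))
def plan(wps,step=55,dstep=10,hold=1,start=None):
    """wps: (x,y,z,yaw,grip_cm[,step]). Prints calls: cumulative rows in the call's start frame."""
    p=(now()[0] if start is None else np.array(start,float)).copy()
    for w in wps:
        tgt=np.array(w[:4],float); st=w[5] if len(w)>5 else step
        tgt[3]=p[3]+(tgt[3]-p[3]+180)%360-180 if abs(tgt[3]-p[3])>360 else tgt[3]
        n=max(1,int(np.ceil(max(np.linalg.norm(tgt[:3]-p[:3])/st,abs(tgt[3]-p[3])/dstep))))
        a=p.copy(); i=0
        while i<n:
            k=min(5,n-i); yaw=np.radians(p[3]); z=np.array([np.cos(yaw),np.sin(yaw),0]); x=np.array([z[1],-z[0],0])
            rows=[]
            for j in range(1,k+1):
                q=a+(tgt-a)*(i+j)/n; d=q[:3]-p[:3]
                r=[round(v,1) for v in (d@x/10,-d[2]/10,d@z/10)]+[round(-(q[3]-p[3])),w[4]]
                rows.append(r)
            if i+k==n and k<5: rows+= [rows[-1]]*min(hold,5-k)
            print(str(rows).replace(" ",""))
            p[:3]+= (rows[-1][0]*x+rows[-1][2]*z)*10+np.array([0,0,-rows[-1][1]*10]); p[3]-=rows[-1][3]; i+=k
        print("  -> at",p.round(1))
E
python3 - <<'E'
from plan import *
plan([(450,-150,170,20,8.7),(478,248,110,91,8.7)])
E
```

```text
[[np.float64(-3.9),np.float64(0.6),np.float64(-3.4),-10,8.7],[np.float64(-7.9),np.float64(1.2),np.float64(-6.9),-19,8.7],[np.float64(-11.8),np.float64(1.7),np.float64(-10.3),-29,8.7],[np.float64(-15.8),np.float64(2.3),np.float64(-13.8),-39,8.7],[np.float64(-19.7),np.float64(2.9),np.float64(-17.2),-48,8.7]]
[[np.float64(-5.2),np.float64(0.6),np.float64(0.6),-10,8.7],[np.float64(-10.4),np.float64(1.1),np.float64(1.3),-20,8.7],[np.float64(-15.6),np.float64(1.7),np.float64(1.9),-29,8.7],[np.float64(-20.8),np.float64(2.3),np.float64(2.5),-39,8.7],[np.float64(-20.8),np.float64(2.3),np.float64(2.5),-39,8.7]]
  -> at [ 449.9 -150.1  169.9   20.1]
[[np.float64(-4.6),np.float64(0.7),np.float64(2.0),-9,8.7],[np.float64(-9.1),np.float64(1.5),np.float64(4.1),-18,8.7],[np.float64(-13.7),np.float64(2.2),np.float64(6.1),-27,8.7],[np.float64(-18.2),np.float64(3.0),np.float64(8.2),-35,8.7],[np.float64(-22.8),np.float64(3.7),np.float64(10.2),-44,8.7]]
[[np.float64(-1.8),np.float64(0.8),np.float64(4.6),-9,8.7],[np.float64(-3.7),np.float64(1.5),np.float64(9.2),-18,8.7],[np.float64(-5.5),np.float64(2.3),np.float64(13.9),-27,8.7],[np.float64(-5.5),np.float64(2.3),np.float64(13.9),-27,8.7]]
  -> at [478.4 248.1 109.9  91.1]
```

play_rows([
  [-3.9, 0.6, -3.4, -10, 8.7],
  [-7.9, 1.2, -6.9, -19, 8.7],
  [-11.8, 1.7, -10.3, -29, 8.7],
  [-15.8, 2.3, -13.8, -39, 8.7],
  [-19.7, 2.9, -17.2, -48, 8.7],
])

```text
time: 0.72
tool_pos: [359.6, -337.4, 193.2]
ee_rot: [-0.413, 0.574, -0.574, 0.413]
contact_force: [1.2, 0.1, 0.4]
finger_gap: 87.2
```

play_rows([
  [-5.2, 0.6, 0.6, -10, 8.7],
  [-10.4, 1.1, 1.3, -20, 8.7],
  [-15.6, 1.7, 1.9, -29, 8.7],
  [-20.8, 2.3, 2.5, -39, 8.7],
  [-20.8, 2.3, 2.5, -39, 8.7],
])

```text
time: 1.35
tool_pos: [451.1, -146.3, 170.1]
ee_rot: [-0.581, 0.403, -0.402, 0.582]
contact_force: [0.2, -0.4, 0.4]
finger_gap: 86.8
```

```bash
sed -i 's/r=\[round(v,1) for/r=[float(round(v,1)) for/; s/round(-(q\[3\]-p\[3\]))/int(round(-(q[3]-p[3])))/' plan.py
python3 - <<'E'
from plan import *
show()
plan([(478,248,100,91,8.7)])
E
```

```text
t 1.35 pose [ 451.1 -146.3  170.1   20.6] gap 86.8 F [ 0.2 -0.4  0.4] q [ 0.75  0.07 -0.55  1.89  0.04  1.19  0.55]
[[-4.5,0.9,2.1,-9,8.7],[-9.0,1.8,4.1,-18,8.7],[-13.5,2.6,6.2,-26,8.7],[-18.0,3.5,8.2,-35,8.7],[-22.5,4.4,10.3,-44,8.7]]
[[-1.8,0.9,4.5,-9,8.7],[-3.6,1.7,9.1,-18,8.7],[-5.4,2.6,13.7,-26,8.7],[-5.4,2.6,13.7,-26,8.7]]
  -> at [478.1 247.5 100.1  90.6]
```

play_rows([
  [-4.5, 0.9, 2.1, -9, 8.7],
  [-9.0, 1.8, 4.1, -18, 8.7],
  [-13.5, 2.6, 6.2, -26, 8.7],
  [-18.0, 3.5, 8.2, -35, 8.7],
  [-22.5, 4.4, 10.3, -44, 8.7],
])

```text
time: 1.98
tool_pos: [469.3, 96.6, 126.3]
ee_rot: [0.69, -0.157, 0.158, -0.689]
contact_force: [0.1, 0.8, 0.0]
finger_gap: 86.8
```

play_rows([
  [-1.8, 0.9, 4.5, -9, 8.7],
  [-3.6, 1.7, 9.1, -18, 8.7],
  [-5.4, 2.6, 13.7, -26, 8.7],
  [-5.4, 2.6, 13.7, -26, 8.7],
  [-5.4, 2.6, 13.7, -26, 8.7],
])

```text
time: 2.6
tool_pos: [480.7, 241.9, 100.1]
ee_rot: [0.707, -0.0, -0.0, -0.707]
contact_force: [0.7, -0.9, 0.9]
finger_gap: 87.0
```

Run:
```python
from plan import *
from h import *
show()
r,d=cam("scene"); save("s1.png",cv2.resize(r[120:320,330:590],None,fx=3,fy=3,interpolation=cv2.INTER_CUBIC))
plan([(478,248,17,91,8.7,40)])
```

```text
t 2.6 pose [480.7 241.9 100.1  90. ] gap 87.0 F [ 0.7 -0.9  0.9] q [ 0.21  0.39 -0.9   1.8   0.34  1.12  0.77]
[[-0.1,2.8,0.2,0,8.7],[-0.2,5.6,0.4,-1,8.7],[-0.3,8.3,0.7,-1,8.7],[-0.3,8.3,0.7,-1,8.7]]
  -> at [477.9 248.4  17.3  91. ]
```

View pics/s1.png

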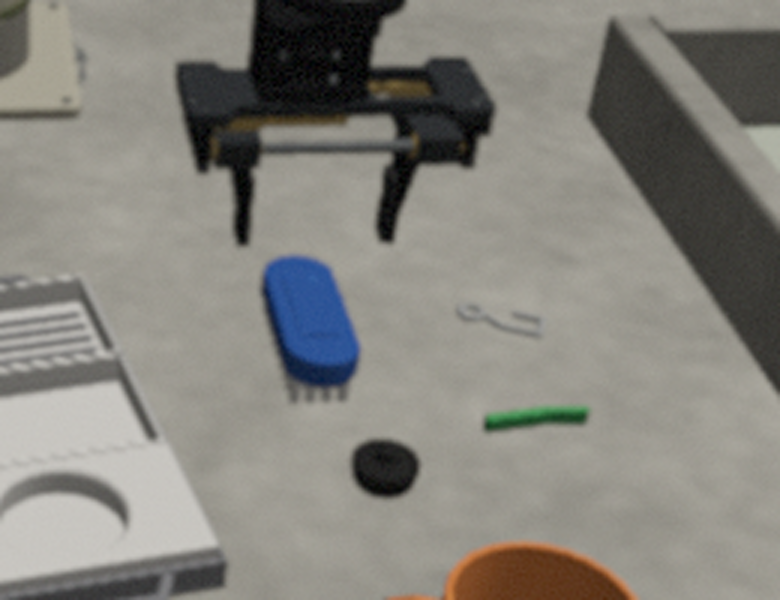

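The gripper is above and just short of the brush, with its fingers straddling it. I'll descend.

play_rows([
  [0, 0.5, 0, 0, 8.7],
  [0, 2.0, 0, 0, 8.7],
  [0, 3.5, 0, 0, 8.7],
  [0, 3.5, 0, 0, 8.7],
])

```text
time: 3.15
tool_pos: [479.5, 242.5, 63.8]
ee_rot: [0.707, -0.0, -0.002, -0.707]
contact_force: [0.4, -0.2, 0.1]
finger_gap: 86.9
```

Run:
```python
from plan import *
show()
plan([(478,248,17,91,8.7,40)])
```

```text
t 3.15 pose [479.5 242.5  63.8  90.1] gap 86.9 F [ 0.4 -0.2  0.1] q [ 0.19  0.44 -0.88  1.83  0.38  1.06  0.74]
[[-0.1,2.3,0.3,0,8.7],[-0.1,4.7,0.6,-1,8.7],[-0.1,4.7,0.6,-1,8.7]]
  -> at [478.5 248.5  16.8  91.1]
```

play_rows([
  [-0.1, 1.0, 0.4, 0, 8.7],
  [-0.1, 2.8, 0.6, -1, 8.7],
  [-0.1, 4.7, 0.6, -1, 8.7],
  [-0.1, 4.7, 0.6, -1, 8.7],
  [-0.1, 4.7, 0.6, -1, 5.5],
])

```text
time: 3.78
tool_pos: [479.5, 249.3, 18.6]
ee_rot: [-0.707, -0.007, 0.007, 0.707]
contact_force: [-0.0, 0.3, 0.9]
finger_gap: 82.7
```

play_rows([
  [0, 0, 0, 0, 4.0],
  [0, 0, 0, 0, 4.0],
  [0, 0, 0, 0, 4.0],
  [0, 0, 0, 0, 4.0],
  [0, 0, 0, 0, 4.0],
])

```text
time: 4.4
tool_pos: [479.7, 249.0, 18.8]
ee_rot: [0.707, 0.007, -0.007, -0.707]
contact_force: [-0.2, -1.2, 3.6]
finger_gap: 51.6
```

Run:
```python
from plan import *
show()
```

```text
t 4.4 pose [479.7 249.   18.8  91.1] gap 51.6 F [-0.2 -1.2  3.6] q [ 0.14  0.5  -0.84  1.86  0.45  0.98  0.69]
```

Run:
```python
from plan import *
plan([(480,248,90,91,4.0,40),(480,25,90,11.4,4.0,45)])
```

```text
[[0.0,-3.6,-0.0,0,4.0],[0.0,-7.1,-0.1,0,4.0],[0.0,-7.1,-0.1,0,4.0]]
  -> at [479.7 248.   89.8  91.1]
[[-0.1,-0.0,-2.8,10,4.0],[-0.1,-0.0,-5.6,20,4.0],[-0.2,-0.0,-8.4,30,4.0],[-0.2,-0.0,-11.1,40,4.0],[-0.3,-0.0,-13.9,50,4.0]]
[[2.2,-0.0,-1.8,10,4.0],[4.3,-0.0,-3.6,20,4.0],[6.4,-0.0,-5.5,30,4.0],[6.4,-0.0,-5.5,30,4.0]]
  -> at [480.1  24.6  89.8  11.1]
```

play_rows([
  [0, -2.0, 0, 0, 4.0],
  [0, -5.0, 0, 0, 4.0],
  [0, -7.1, 0, 0, 4.0],
  [0, -7.1, 0, 0, 4.0],
])

```text
time: 4.9
tool_pos: [480.5, 249.6, 91.4]
ee_rot: [-0.707, -0.008, 0.006, 0.707]
contact_force: [1.1, 0.2, -1.1]
finger_gap: 52.0
```

play_rows([
  [-0.1, 0, -2.8, 10, 4.0],
  [-0.1, 0, -5.6, 20, 4.0],
  [-0.2, 0, -8.4, 30, 4.0],
  [-0.2, 0, -11.1, 40, 4.0],
  [-0.3, 0, -13.9, 50, 4.0],
])

```text
time: 5.52
tool_pos: [478.6, 108.9, 88.7]
ee_rot: [0.643, -0.295, 0.294, -0.643]
contact_force: [1.2, -0.9, -2.1]
finger_gap: 51.5
```

play_rows([
  [2.2, 0, -1.8, 10, 4.0],
  [4.3, 0, -3.6, 20, 4.0],
  [6.4, 0, -5.5, 30, 4.0],
  [6.4, 0, -5.5, 30, 4.0],
  [6.4, 0, -5.5, 30, 4.0],
])

```text
time: 6.15
tool_pos: [479.5, 26.2, 89.0]
ee_rot: [0.547, -0.449, 0.448, -0.547]
contact_force: [-0.2, 0.7, -1.4]
finger_gap: 52.0
```

Run:
```python
from plan import *
from h import *
show()
r,d=cam("scene"); save("s2.png",cv2.resize(r[130:340,230:480],None,fx=3,fy=3,interpolation=cv2.INTER_CUBIC))
plan([(480,25,30,11.4,4.0,20)])
```

```text
t 6.15 pose [479.5  26.2  89.   11.3] gap 52.0 F [-0.2  0.7 -1.4] q [ 0.43  0.2  -0.62  1.96  0.13  1.02 -0.06]
[[0.1,2.0,0.0,0,4.0],[0.1,3.9,0.0,0,4.0],[0.2,5.9,0.0,0,4.0],[0.2,5.9,0.0,0,4.0]]
  -> at [480.   24.6  30.2  11.3]
```

View pics/s2.png

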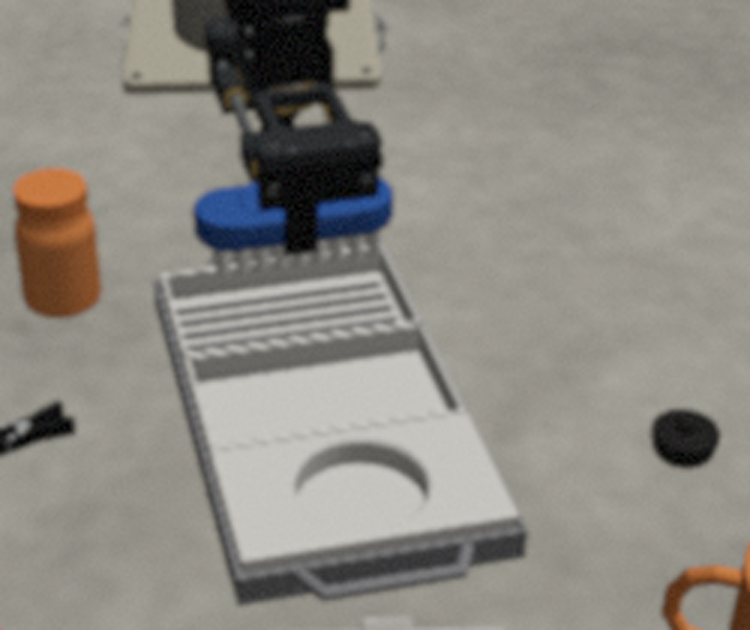

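The brush is held level above the ribbed tray and lined up with it. I'll lower it.

play_rows([
  [0.1, 2.0, 0, 0, 4.0],
  [0.1, 3.9, 0, 0, 4.0],
  [0.1, 5.0, 0, 0, 4.0],
  [0.1, 5.7, 0, 0, 4.0],
  [0.1, 5.7, 0, 0, 4.0],
])

```text
time: 6.82
tool_pos: [480.0, 25.0, 32.4]
ee_rot: [0.546, -0.449, 0.449, -0.546]
contact_force: [0.2, 0.5, -1.1]
finger_gap: 51.8
```

Run:
```python
from plan import *
show()
```

```text
t 6.83 pose [480.   25.   32.4  11.2] gap 51.8 F [ 0.2  0.5 -1.1] q [ 0.4   0.28 -0.6   2.01  0.2   0.91 -0.11]
```

play_rows([
  [0, 0.2, 0, 0, 4.0],
  [0, 0.4, 0, 0, 4.0],
  [0, 0.4, 0, 0, 4.0],
])

```text
time: 7.2
tool_pos: [480.3, 24.6, 28.7]
ee_rot: [-0.546, 0.449, -0.449, 0.546]
contact_force: [1.1, 0.1, -0.6]
finger_gap: 52.3
```

play_rows([
  [0, 0, 0, 0, 5.8],
  [0, 0, 0, 0, 5.8],
  [0, 0, 0, 0, 5.8],
])

```text
time: 7.58
tool_pos: [480.2, 24.7, 28.6]
ee_rot: [-0.546, 0.449, -0.449, 0.546]
contact_force: [0.8, 0.0, 0.4]
finger_gap: 57.6
```

play_rows([
  [0, -1.5, 0, 0, 5.8],
  [0, -4.0, 0, 0, 5.8],
  [0, -8.0, 0, 0, 8.7],
  [0, -12.0, 0, 0, 8.7],
  [0, -12.0, 0, 0, 8.7],
])

```text
time: 8.2
tool_pos: [482.1, 25.0, 152.4]
ee_rot: [-0.545, 0.447, -0.451, 0.547]
contact_force: [0.7, 0.1, -1.1]
finger_gap: 80.0
```

Run:
```python
from plan import *
from h import *
show()
r,d=cam("scene"); save("s3.png",cv2.resize(r[130:340,230:480],None,fx=2.5,fy=2.5,interpolation=cv2.INTER_CUBIC))
# pin1 target: origin c=(632.3,-259.5) axis about -76; grip at +8mm
for nm,c,a in (("pin1",(632.3,-259.5),-75.5),("pin2",(554.5,-386.3),90),("pin3",(430.9,-374.8),159)):
    u=np.array([np.cos(np.radians(a)),np.sin(np.radians(a))]); print(nm,(np.array(c)+7*u).round(1),"jaw",a+90,a-90,"azim",np.degrees(np.arctan2(c[1],c[0])).round(1))
plan([(634,-266,130,14.5,4.0)])
```

```text
t 8.2 pose [482.1  25.  152.4  11.1] gap 80.0 F [ 0.7  0.1 -1.1] q [ 0.46  0.12 -0.63  1.89  0.08  1.15 -0.01]
pin1 [ 634.1 -266.3] jaw 14.5 -165.5 azim -22.3
pin2 [ 554.5 -379.3] jaw 180 0 azim -34.9
pin3 [ 424.4 -372.3] jaw 249 69 azim -41.0
[[5.2,0.3,1.6,-1,4.0],[10.5,0.7,3.1,-1,4.0],[15.7,1.0,4.7,-2,4.0],[21.0,1.4,6.3,-2,4.0],[26.2,1.7,7.8,-3,4.0]]
[[5.4,0.3,1.3,0,4.0],[5.4,0.3,1.3,0,4.0]]
  -> at [ 634.  -266.4  130.5   14.1]
```

View pics/s3.png

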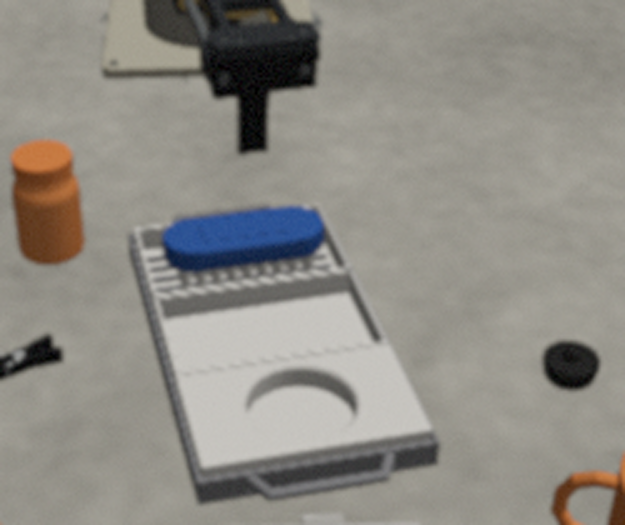

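The brush lies in the ribbed tray, clear of the rims. Next is pin 1; I'll check bottle clearance first.

play_rows([
  [5.2, 0.3, 1.6, -1, 6.0],
  [10.5, 0.7, 3.1, -1, 4.0],
  [15.7, 1.0, 4.7, -2, 4.0],
  [21.0, 1.4, 6.3, -2, 4.0],
  [26.2, 1.7, 7.8, -3, 4.0],
])

```text
time: 8.88
tool_pos: [607.3, -218.7, 130.3]
ee_rot: [0.558, -0.435, 0.434, -0.558]
contact_force: [0.6, 0.2, 1.0]
finger_gap: 45.5
```

play_rows([
  [2.7, 0.3, 0.7, 0, 4.0],
  [5.4, 0.3, 1.3, 0, 4.0],
  [5.4, 0.3, 1.3, 0, 4.0],
  [5.4, 0.3, 1.3, 0, 4.0],
])

```text
time: 9.38
tool_pos: [632.6, -265.2, 127.8]
ee_rot: [-0.558, 0.435, -0.434, 0.558]
contact_force: [-0.7, 0.5, -0.9]
finger_gap: 39.8
```

Run:
```python
from plan import *
from h import *
show()
D=np.load("top0.npz"); C=cloud("top",D["d"]); B=C[120:200,435:520].reshape(-1,3)
B=B[(B[:,2]>25)&(B[:,2]<400)]; print("bottle x,y pct",np.percentile(B[:,:2],[1,50,99],axis=0).round(0), "min x near y>-330",B[B[:,1]>-330][:,0].min() if (B[:,1]>-330).any() else None)
plan([(634,-266,3,14.5,4.0,30)])
```

```text
t 9.38 pose [ 632.6 -265.2  127.8   14.2] gap 39.8 F [-0.7  0.5 -0.9] q [ 0.63  0.56 -0.43  1.37  0.24  1.26  0.43]
bottle x,y pct [[ 719. -424.]
 [ 752. -359.]
 [ 833. -322.]] min x near y>-330 742.8975940126376
[[0.0,2.5,0.0,0,4.0],[0.0,5.0,0.0,0,4.0],[0.1,7.5,0.1,0,4.0],[0.1,10.0,0.1,0,4.0],[0.1,12.5,0.1,0,4.0]]
  -> at [ 633.8 -266.     2.8   14.2]
```

play_rows([
  [0, 3.5, 0, 0, 4.0],
  [0, 7.0, 0, 0, 4.0],
  [0.1, 10.0, 0.1, 0, 4.0],
  [0.1, 11.8, 0.1, 0, 4.0],
  [0.1, 11.8, 0.1, 0, 4.0],
])

```text
time: 10.0
tool_pos: [633.5, -266.2, 9.6]
ee_rot: [0.558, -0.435, 0.434, -0.558]
contact_force: [0.3, 0.2, 0.0]
finger_gap: 40.6
```

Run:
```python
from plan import *
from h import *
show()
r,d=cam("scene"); a=cv2.resize(r[220:330,110:260],None,fx=2.6,fy=2.6*1,interpolation=cv2.INTER_CUBIC)
r2,d=cam("top"); b=cv2.resize(r2[170:280,360:510],None,fx=2.6,fy=2.6,interpolation=cv2.INTER_CUBIC)
save("s4.png",np.hstack([a,b]))
```

```text
t 10.0 pose [ 633.5 -266.2    9.6   14.2] gap 40.6 F [0.3 0.2 0. ] q [ 0.62  0.68 -0.41  1.46  0.29  1.06  0.4 ]
```

View pics/s4.png

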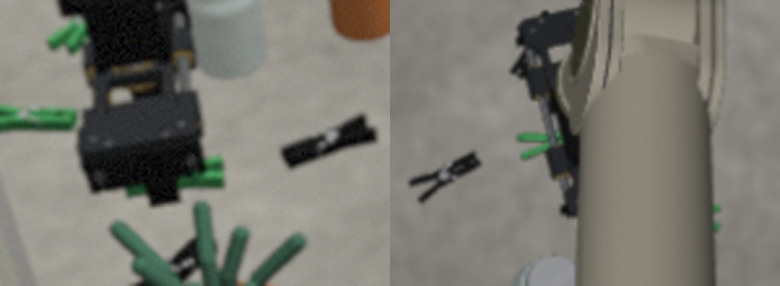

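The fingers straddle the head of pin 1, with nothing else close. I'll close on it.

play_rows([
  [0, 0.4, 0, 0, 4.0],
  [0, 0.6, 0, 0, 4.0],
  [0, 0.6, 0, 0, 2.5],
  [0, 0.6, 0, 0, 0.8],
  [0, 0.6, 0, 0, 0.8],
])

```text
time: 10.72
tool_pos: [634.3, -267.3, 4.7]
ee_rot: [0.558, -0.435, 0.435, -0.558]
contact_force: [0.7, -0.2, 0.2]
finger_gap: 17.6
```

play_rows([
  [0, 0, 0, 0, 0.8],
  [0, 0, 0, 0, 0.8],
  [0, 0, 0, 0, 0.8],
])

```text
time: 11.1
tool_pos: [634.3, -267.3, 4.7]
ee_rot: [0.558, -0.435, 0.435, -0.558]
contact_force: [-0.3, -1.1, 0.9]
finger_gap: 16.0
```

Run:
```python
from plan import *
show()
c=np.array([576.0,44.6]); a=np.radians(11.36); ax=np.array([np.cos(a),np.sin(a)]); nn=np.array([-ax[1],ax[0]])
# pin head direction after turning jaw 14.2 -> -78.6 : head -76 -> -168.6 (toward -ax)
for k in (-45,0,45): print(k,(c+k*nn-7*ax).round(1),(c+k*nn+7*ax).round(1))
T=c-45*nn-7*ax
plan([(633.5,-266,110,14.2,0.8,40),(T[0],T[1],75,-78.6,0.8,50),(T[0],T[1],12,-78.6,0.8,30)])
```

```text
t 11.1 pose [ 634.3 -267.3    4.7   14.1] gap 16.0 F [-0.3 -1.1  0.9] q [ 0.61  0.69 -0.4   1.46  0.29  1.05  0.4 ]
-45 [578.   -0.9] [591.7   1.9]
0 [569.1  43.2] [582.9  46. ]
45 [560.3  87.3] [574.   90.1]
[[-0.0,-3.5,-0.0,0,0.8],[-0.1,-7.0,-0.0,0,0.8],[-0.1,-10.5,-0.0,0,0.8],[-0.1,-10.5,-0.0,0,0.8]]
  -> at [ 634.1 -266.3  109.7   14.1]
[[-2.7,0.3,0.1,9,0.8],[-5.4,0.7,0.2,19,0.8],[-8.1,1.0,0.3,28,0.8],[-10.8,1.4,0.4,37,0.8],[-13.6,1.7,0.5,46,0.8]]
[[-1.9,0.4,-1.8,10,0.8],[-3.9,0.7,-3.7,19,0.8],[-5.9,1.1,-5.6,28,0.8],[-7.8,1.4,-7.5,37,0.8],[-9.8,1.8,-9.3,47,0.8]]
  -> at [578.4  -0.9  74.7 -78.9]
[[0.0,2.1,-0.0,0,0.8],[0.0,4.2,-0.0,0,0.8],[0.0,6.3,-0.0,0,0.8],[0.0,6.3,-0.0,0,0.8]]
  -> at [578.4  -0.9  11.7 -78.9]
```

play_rows([
  [0, -3.5, 0, 0, 0.8],
  [-0.1, -7.0, 0, 0, 0.8],
  [-0.1, -10.5, 0, 0, 0.8],
  [-0.1, -10.5, 0, 0, 0.8],
])

```text
time: 11.6
tool_pos: [635.8, -266.6, 113.0]
ee_rot: [-0.557, 0.433, -0.437, 0.558]
contact_force: [0.3, 0.1, -0.6]
finger_gap: 15.8
```

play_rows([
  [-2.7, 0.3, 0.1, 9, 0.8],
  [-5.4, 0.7, 0.2, 19, 0.8],
  [-8.1, 1.0, 0.3, 28, 0.8],
  [-10.8, 1.4, 0.4, 37, 0.8],
  [-13.6, 1.7, 0.5, 46, 0.8],
])

```text
time: 12.22
tool_pos: [604.8, -132.3, 91.3]
ee_rot: [-0.342, 0.619, -0.619, 0.341]
contact_force: [-0.3, -0.5, 0.6]
finger_gap: 15.7
```

play_rows([
  [-1.9, 0.4, -1.8, 10, 0.8],
  [-3.9, 0.7, -3.7, 19, 0.8],
  [-5.9, 1.1, -5.6, 28, 0.8],
  [-7.8, 1.4, -7.5, 37, 0.8],
  [-9.8, 1.4, -9.3, 47, 0.8],
])

```text
time: 12.85
tool_pos: [577.3, -0.0, 77.3]
ee_rot: [-0.067, 0.704, -0.704, 0.066]
contact_force: [1.8, 1.1, -0.2]
finger_gap: 15.4
```

play_rows([
  [0, 0, 0, 0, 0.8],
  [0, 0, 0, 0, 0.8],
  [0, 0, 0, 0, 0.8],
])

```text
time: 13.22
tool_pos: [578.4, -2.2, 78.3]
ee_rot: [0.069, -0.704, 0.704, -0.068]
contact_force: [0.5, -0.1, 0.6]
finger_gap: 15.2
```

Run:
```python
from plan import *
show()
plan([(578,-0.9,12,-78.6,0.8,30)])
```

```text
t 13.22 pose [578.4  -2.2  78.3 -78.9] gap 15.2 F [ 0.5 -0.1  0.6] q [ 0.14  0.37 -0.26  1.74  0.11  1.05 -1.53]
[[0.0,2.2,-0.0,0,0.8],[0.0,4.4,-0.1,0,0.8],[0.0,6.6,-0.1,0,0.8],[0.0,6.6,-0.1,0,0.8]]
  -> at [578.2  -1.2  12.3 -78.9]
```

play_rows([
  [0, 2.2, 0, 0, 0.8],
  [0, 4.4, -0.1, 0, 0.8],
  [0, 5.8, -0.1, 0, 0.8],
  [0, 6.6, -0.1, 0, 0.8],
  [0, 6.6, -0.1, 0, 0.8],
])

```text
time: 13.85
tool_pos: [578.4, -0.2, 12.5]
ee_rot: [0.069, -0.704, 0.704, -0.069]
contact_force: [-0.1, 0.5, -0.4]
finger_gap: 15.7
```

play_rows([
  [0, 0, 0, 0, 0.8],
  [0, 0, 0, 0, 2.4],
  [0, 0, 0, 0, 2.4],
  [0, 0, 0, 0, 2.4],
])

```text
time: 14.35
tool_pos: [578.3, 0.1, 12.7]
ee_rot: [0.069, -0.704, 0.704, -0.069]
contact_force: [0.1, 0.3, -0.6]
finger_gap: 23.4
```

Run:
```python
from plan import *
show()
p=now()[0]
plan([(p[0],p[1],120,p[3],2.4,40),(554.5,-379,110,0,4.0,50)])
```

```text
t 14.35 pose [ 5.783e+02  1.000e-01  1.270e+01 -7.890e+01] gap 23.4 F [ 0.1  0.3 -0.6] q [ 0.13  0.45 -0.25  1.78  0.14  0.92 -1.56]
[[0.0,-3.6,0.0,0,2.4],[0.0,-7.2,0.0,0,2.4],[0.0,-10.7,0.0,0,2.4],[0.0,-10.7,0.0,0,2.4]]
  -> at [ 5.783e+02  1.000e-01  1.197e+02 -7.890e+01]
[[1.2,0.1,4.6,-10,4.0],[2.4,0.2,9.2,-20,4.0],[3.6,0.4,13.8,-30,4.0],[4.8,0.5,18.4,-39,4.0],[6.0,0.6,23.0,-49,4.0]]
[[4.3,0.1,2.1,-10,4.0],[8.5,0.2,4.2,-20,4.0],[12.8,0.4,6.3,-30,4.0],[12.8,0.4,6.3,-30,4.0]]
  -> at [ 5.547e+02 -3.795e+02  1.097e+02  1.000e-01]
```

play_rows([
  [0, -3.6, 0, 0, 2.4],
  [0, -7.2, 0, 0, 2.4],
  [0, -10.7, 0, 0, 2.4],
  [0, -10.7, 0, 0, 2.4],
])

```text
time: 14.85
tool_pos: [580.0, 0.3, 122.6]
ee_rot: [0.067, -0.704, 0.704, -0.07]
contact_force: [0.9, 0.2, -0.5]
finger_gap: 24.2
```

play_rows([
  [1.2, 0.1, 4.6, -10, 4.0],
  [2.4, 0.2, 9.2, -20, 4.0],
  [3.6, 0.4, 13.8, -30, 4.0],
  [4.8, 0.5, 18.4, -39, 4.0],
  [6.0, 0.6, 23.0, -49, 4.0],
])

```text
time: 15.48
tool_pos: [563.1, -238.4, 112.6]
ee_rot: [-0.356, 0.611, -0.611, 0.356]
contact_force: [0.6, 1.1, -0.6]
finger_gap: 39.8
```

play_rows([
  [4.3, 0.1, 2.1, -10, 4.0],
  [8.5, 0.2, 4.2, -20, 4.0],
  [12.8, 0.4, 6.3, -30, 4.0],
  [12.8, 0.4, 6.3, -30, 4.0],
  [12.8, 0.4, 6.3, -30, 4.0],
])

```text
time: 16.1
tool_pos: [554.5, -378.6, 108.5]
ee_rot: [-0.5, 0.5, -0.499, 0.5]
contact_force: [0.7, 0.8, 0.5]
finger_gap: 39.9
```

Run:
```python
from plan import *
from h import *
show()
plan([(555,-379,12,0,4.0,30)])
r,d=cam("scene"); a=cv2.resize(r[180:340,60:440],None,fx=2,fy=2,interpolation=cv2.INTER_CUBIC)
save("s5.png",a)
r,d=cam("top")
for p in pins(r,(240,170,520,340)): print(p)
```

```text
t 16.1 pose [ 5.545e+02 -3.786e+02  1.085e+02  1.000e-01] gap 39.9 F [0.7 0.8 0.5] q [ 0.74  0.53 -0.3   1.45  0.16  1.19  0.43]
[[0.0,2.4,0.0,0,4.0],[0.0,4.8,0.0,0,4.0],[0.0,7.2,0.0,0,4.0],[0.0,9.7,0.1,0,4.0],[0.0,9.7,0.1,0,4.0]]
  -> at [ 5.555e+02 -3.786e+02  1.150e+01  1.000e-01]
{'n': 109, 'c': array([5.9e+02, 4.0e-01]), 'size': array([21.6, 67.7]), 'ang': -164.5, 'angline': -168.6, 'headmean': array([573.3,  -0.7]), 'px': (320, 238), 'w': (14, 22)}
{'n': 87, 'c': array([ 557.9, -379.7]), 'size': array([15.6, 56.8]), 'ang': -91.0, 'angline': -76.3, 'headmean': array([ 558.6, -381.3]), 'px': (466, 251), 'w': (0, 13)}
{'n': 154, 'c': array([ 430.7, -375.2]), 'size': array([24.8, 69.5]), 'ang': 157.7, 'angline': 162.5, 'headmean': array([ 415., -370.]), 'px': (469, 302), 'w': (16, 25)}
```

View pics/s5.png

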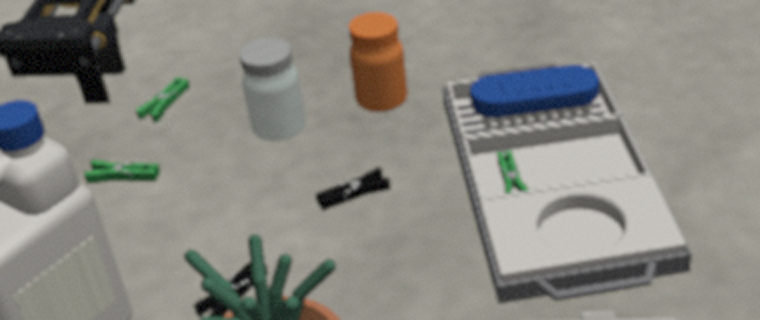

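Pin 1 lies flat in the plain tray. The gripper is above pin 2, so I'll descend and grip.

play_rows([
  [0, 3.0, 0, 0, 4.0],
  [0, 6.0, 0, 0, 4.0],
  [0, 8.6, 0.1, 0, 4.0],
  [0, 10.0, 0.1, 0, 4.0],
  [0, 10.4, 0.1, 0, 4.0],
])

```text
time: 16.82
tool_pos: [555.7, -378.6, 5.2]
ee_rot: [0.501, -0.499, 0.499, -0.501]
contact_force: [0.5, -0.2, 0.3]
finger_gap: 40.0
```

play_rows([
  [0, 0, 0, 0, 2.5],
  [0, 0, 0, 0, 0.8],
  [0, 0, 0, 0, 0.8],
  [0, 0, 0, 0, 0.8],
  [0, 0, 0, 0, 0.8],
])

```text
time: 17.45
tool_pos: [555.9, -379.7, 6.3]
ee_rot: [-0.501, 0.499, -0.5, 0.501]
contact_force: [-1.4, 1.5, 5.7]
finger_gap: 15.3
```

Run:
```python
from plan import *
show()
c=np.array([576.0,44.6]); a=np.radians(11.36); ax=np.array([np.cos(a),np.sin(a)]); nn=np.array([-ax[1],ax[0]])
T=c+45*nn+5*ax
p=now()[0]
plan([(p[0],p[1],110,p[3],0.8,40),(T[0],T[1],78,-78.6,0.8,50)])
```

```text
t 17.45 pose [ 5.559e+02 -3.797e+02  6.300e+00  1.000e-01] gap 15.3 F [-1.4  1.5  5.7] q [ 0.73  0.64 -0.28  1.51  0.19  1.02  0.41]
[[0.0,-3.5,0.0,0,0.8],[0.0,-6.9,0.0,0,0.8],[0.0,-10.4,0.0,0,0.8],[0.0,-10.4,0.0,0,0.8]]
  -> at [ 5.559e+02 -3.797e+02  1.103e+02  1.000e-01]
[[-4.7,0.3,0.2,8,0.8],[-9.4,0.6,0.3,16,0.8],[-14.1,1.0,0.5,24,0.8],[-18.8,1.3,0.7,31,0.8],[-23.5,1.6,0.9,39,0.8]]
[[-3.7,0.3,-2.8,8,0.8],[-7.5,0.7,-5.7,16,0.8],[-11.2,1.0,-8.5,24,0.8],[-15.0,1.3,-11.3,32,0.8],[-18.7,1.6,-14.1,40,0.8]]
  -> at [572.   89.4  78.3 -78.9]
```

play_rows([
  [0, -3.0, 0, 0, 0.8],
  [0, -6.9, 0, 0, 0.8],
  [0, -10.4, 0, 0, 0.8],
  [0, -10.4, 0, 0, 0.8],
])

```text
time: 17.95
tool_pos: [557.2, -380.3, 112.9]
ee_rot: [0.5, -0.498, 0.501, -0.501]
contact_force: [0.3, 0.7, -0.1]
finger_gap: 15.6
```

play_rows([
  [-4.7, 0.3, 0.2, 8, 0.8],
  [-9.4, 0.6, 0.3, 16, 0.8],
  [-14.1, 1.0, 0.5, 24, 0.8],
  [-18.8, 1.3, 0.7, 31, 0.8],
  [-23.5, 1.6, 0.9, 39, 0.8],
])

```text
time: 18.58
tool_pos: [563.4, -142.8, 92.4]
ee_rot: [-0.304, 0.639, -0.638, 0.303]
contact_force: [0.5, 0.1, 0.2]
finger_gap: 15.5
```

play_rows([
  [-3.7, 0.3, -2.8, 8, 0.8],
  [-7.5, 0.7, -5.7, 16, 0.8],
  [-11.2, 1.0, -8.5, 24, 0.8],
  [-15.0, 1.3, -11.3, 32, 0.8],
  [-18.7, 1.3, -14.1, 40, 0.8],
])

```text
time: 19.2
tool_pos: [570.8, 90.9, 79.3]
ee_rot: [0.068, -0.704, 0.704, -0.066]
contact_force: [0.3, -0.2, 0.0]
finger_gap: 15.9
```

play_rows([
  [0, 0, 0, 0, 0.8],
  [0, 0, 0, 0, 0.8],
  [0, 0, 0, 0, 0.8],
])

```text
time: 19.58
tool_pos: [571.6, 87.9, 80.1]
ee_rot: [0.068, -0.704, 0.704, -0.068]
contact_force: [-0.1, -0.4, -0.6]
finger_gap: 15.2
```

Run:
```python
from plan import *
from h import *
show()
plan([(572,89.5,13,-78.6,0.8,30)])
r,d=cam("scene"); a=cv2.resize(r[150:330,240:440],None,fx=2.6,fy=2.6,interpolation=cv2.INTER_CUBIC)
save("s6.png",a)
```

```text
t 19.57 pose [571.6  87.9  80.1 -78.9] gap 15.2 F [-0.1 -0.4 -0.6] q [ 0.    0.37 -0.28  1.74  0.12  1.05 -1.7 ]
[[-0.0,2.2,-0.0,0,0.8],[-0.0,4.5,-0.1,0,0.8],[-0.1,6.7,-0.1,0,0.8],[-0.1,6.7,-0.1,0,0.8]]
  -> at [572.4  89.1  13.1 -78.9]
```

View pics/s6.png

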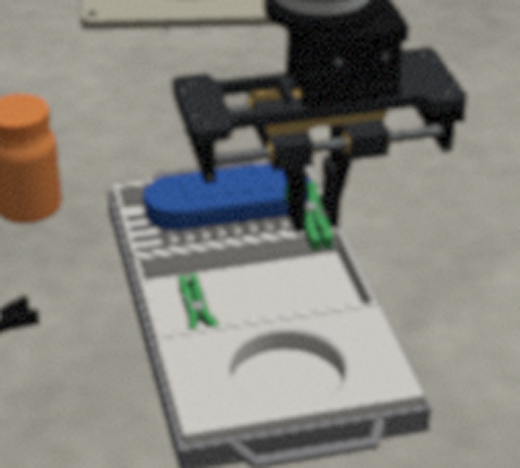

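Pin 2 is held level above the left part of the plain tray. I'll lower and release.

play_rows([
  [0, 2.2, 0, 0, 0.8],
  [0, 4.4, -0.1, 0, 0.8],
  [0, 5.8, -0.1, 0, 0.8],
  [0, 6.7, -0.1, 0, 0.8],
  [0, 6.7, -0.1, 0, 0.8],
])

```text
time: 20.25
tool_pos: [571.7, 90.4, 13.5]
ee_rot: [0.068, -0.704, 0.704, -0.069]
contact_force: [0.1, 0.2, -0.5]
finger_gap: 15.6
```

play_rows([
  [0, 0, 0, 0, 0.8],
  [0, 0, 0, 0, 2.4],
  [0, 0, 0, 0, 2.4],
  [0, 0, 0, 0, 2.4],
])

```text
time: 20.75
tool_pos: [571.5, 90.6, 13.7]
ee_rot: [0.069, -0.704, 0.704, -0.069]
contact_force: [0.1, -0.9, -0.0]
finger_gap: 23.7
```

Run:
```python
from plan import *
show()
p=now()[0]
plan([(p[0],p[1],125,p[3],2.4,40),(520,-200,125,-20,4.0,50),(424.5,-372.5,110,68,4.0,50)])
```

```text
t 20.75 pose [571.5  90.6  13.7 -78.9] gap 23.7 F [ 0.1 -0.9 -0. ] q [-0.01  0.45 -0.27  1.78  0.15  0.93 -1.72]
[[0.0,-3.7,0.0,0,2.4],[0.0,-7.4,0.0,0,2.4],[0.0,-11.1,0.0,0,2.4],[0.0,-11.1,0.0,0,2.4]]
  -> at [571.5  90.6 124.7 -78.9]
[[1.8,-0.0,4.6,-10,4.0],[3.6,-0.0,9.2,-20,4.0],[5.3,-0.0,13.8,-29,4.0],[7.1,-0.0,18.3,-39,4.0],[8.9,-0.0,22.9,-49,4.0]]
[[4.6,-0.0,1.7,-10,4.0],[4.6,-0.0,1.7,-10,4.0]]
  -> at [ 520.3 -199.6  124.7  -19.9]
[[2.2,0.2,-0.3,-10,4.0],[4.3,0.3,-0.7,-20,4.0],[6.5,0.5,-1.0,-29,4.0],[8.7,0.7,-1.4,-39,4.0],[10.8,0.8,-1.7,-49,4.0]]
[[1.2,0.2,-1.9,-10,4.0],[2.3,0.3,-3.8,-19,4.0],[3.5,0.5,-5.7,-29,4.0],[4.6,0.7,-7.5,-39,4.0],[4.6,0.7,-7.5,-39,4.0]]
  -> at [ 424.5 -372.1  109.7   68.1]
```

Run:
```python
from plan import *
p=now()[0]
plan([(p[0],p[1],125,p[3],2.4,40),(535,-320,130,-90,4.0,55),(424.5,-372.5,110,-110,4.0,50)])
```

```text
[[0.0,-3.7,0.0,0,2.4],[0.0,-7.4,0.0,0,2.4],[0.0,-11.1,0.0,0,2.4],[0.0,-11.1,0.0,0,2.4]]
  -> at [571.5  90.6 124.7 -78.9]
[[1.4,-0.1,4.9,1,4.0],[2.9,-0.1,9.9,3,4.0],[4.3,-0.2,14.8,4,4.0],[5.8,-0.3,19.8,6,4.0],[7.2,-0.3,24.7,7,4.0]]
[[0.8,-0.1,5.1,1,4.0],[1.6,-0.2,10.2,3,4.0],[2.5,-0.2,15.3,4,4.0],[2.5,-0.2,15.3,4,4.0]]
  -> at [ 534.7 -320.   129.7  -89.9]
[[3.7,0.7,1.7,7,4.0],[7.4,1.3,3.5,13,4.0],[11.0,2.0,5.2,20,4.0],[11.0,2.0,5.2,20,4.0]]
  -> at [ 424.8 -372.3  109.7 -109.9]
```

play_rows([
  [0, -3.0, 0, 0, 2.4],
  [0, -7.4, 0, 0, 2.4],
  [0, -11.1, 0, 0, 2.4],
  [0, -11.1, 0, 0, 2.4],
])

```text
time: 21.25
tool_pos: [573.3, 91.1, 127.8]
ee_rot: [-0.067, 0.704, -0.704, 0.071]
contact_force: [0.7, 0.1, -0.8]
finger_gap: 24.1
```

play_rows([
  [1.4, -0.1, 4.9, 1, 4.0],
  [2.9, -0.1, 9.9, 3, 4.0],
  [4.3, -0.2, 14.8, 4, 4.0],
  [5.8, -0.3, 19.8, 6, 4.0],
  [7.2, -0.3, 24.7, 7, 4.0],
])

```text
time: 21.88
tool_pos: [547.7, -167.3, 126.7]
ee_rot: [-0.026, 0.707, -0.707, 0.025]
contact_force: [1.2, -0.6, 0.7]
finger_gap: 40.1
```

play_rows([
  [0.8, -0.1, 5.1, 1, 4.0],
  [1.6, -0.2, 10.2, 3, 4.0],
  [2.5, -0.2, 15.3, 4, 4.0],
  [2.5, -0.2, 15.3, 4, 4.0],
])

```text
time: 22.38
tool_pos: [532.0, -325.1, 128.2]
ee_rot: [-0.001, -0.706, 0.708, 0.003]
contact_force: [-0.2, 0.1, -0.4]
finger_gap: 40.0
```

play_rows([
  [3.7, 0.7, 1.7, 7, 4.0],
  [7.4, 1.3, 3.5, 13, 4.0],
  [11.0, 2.0, 5.2, 20, 4.0],
  [11.0, 2.0, 5.2, 20, 4.0],
  [11.0, 2.0, 5.2, 20, 4.0],
])

```text
time: 23.0
tool_pos: [425.5, -371.1, 109.2]
ee_rot: [0.121, 0.697, -0.696, -0.121]
contact_force: [-0.7, 1.4, 0.4]
finger_gap: 39.8
```

Run:
```python
from plan import *
from h import *
show()
plan([(424.5,-372.5,5,-110,4.0,30)])
r,d=cam("top")
for p in pins(r,(240,170,520,340)): print(p)
b=cv2.resize(r[160:320,240:500],None,fx=2.5,fy=2.5,interpolation=cv2.INTER_CUBIC); save("s7.png",b)
```

```text
t 23.0 pose [ 425.5 -371.1  109.2 -109.7] gap 39.8 F [-0.7  1.4  0.4] q [ 0.59  0.29  0.05  1.76 -0.02  1.09 -1.27]
[[0.0,2.6,0.0,0,4.0],[0.0,5.2,0.1,0,4.0],[0.0,7.8,0.1,0,4.0],[0.0,10.4,0.2,0,4.0],[0.0,10.4,0.2,0,4.0]]
  -> at [ 424.8 -373.     5.2 -109.7]
{'n': 109, 'c': array([5.9e+02, 4.0e-01]), 'size': array([21.6, 67.7]), 'ang': -164.5, 'angline': -168.6, 'headmean': array([573.3,  -0.7]), 'px': (320, 238), 'w': (14, 22)}
{'n': 99, 'c': array([567.5,  87.8]), 'size': array([21.2, 67.4]), 'ang': 7.3, 'angline': 14.6, 'headmean': array([584.8,  93.5]), 'px': (285, 243), 'w': (13, 21)}
```

View pics/s7.png

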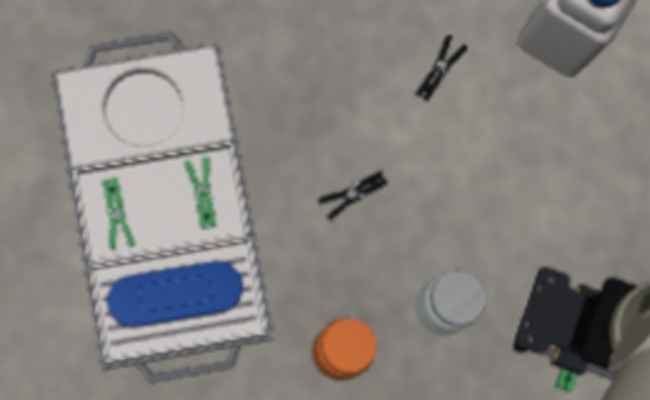

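The brush and both pins lie well inside their trays. The gripper body clears the glass jar on the way down to pin 3.

play_rows([
  [0, 2.6, 0, 0, 4.0],
  [0, 5.2, 0.1, 0, 4.0],
  [0, 7.8, 0.1, 0, 4.0],
  [0, 9.6, 0.1, 0, 4.0],
  [0, 10.4, 0.1, 0, 4.0],
])

```text
time: 23.68
tool_pos: [424.7, -372.5, 4.6]
ee_rot: [0.121, 0.697, -0.696, -0.122]
contact_force: [-0.2, 0.2, -0.1]
finger_gap: 39.7
```

play_rows([
  [0, 0, 0, 0, 4.0],
  [0, 0, 0, 0, 2.0],
  [0, 0, 0, 0, 0.8],
  [0, 0, 0, 0, 0.8],
  [0, 0, 0, 0, 0.8],
])

```text
time: 24.3
tool_pos: [424.6, -373.5, 6.0]
ee_rot: [-0.122, -0.696, 0.697, 0.122]
contact_force: [-0.1, 0.5, 2.8]
finger_gap: 15.5
```

Run:
```python
from plan import *
show()
c=np.array([576.0,44.6]); a=np.radians(11.36); ax=np.array([np.cos(a),np.sin(a)]); nn=np.array([-ax[1],ax[0]])
T=c-7*ax
p=now()[0]
plan([(p[0],p[1],125,p[3],0.8,40),(525,-310,125,-95,0.8,50),(T[0],T[1],80,-78.6,0.8,50)])
```

```text
t 24.3 pose [ 424.6 -373.5    6.  -109.9] gap 15.5 F [-0.1  0.5  2.8] q [ 0.6   0.42  0.05  1.84 -0.02  0.88 -1.26]
[[0.0,-4.0,0.0,0,0.8],[0.0,-7.9,0.0,0,0.8],[0.0,-11.9,0.0,0,0.8],[0.0,-11.9,0.0,0,0.8]]
  -> at [ 424.6 -373.5  125.  -109.9]
[[-2.4,-0.0,-3.1,-5,0.8],[-4.9,-0.0,-6.3,-10,0.8],[-7.3,-0.0,-9.4,-15,0.8],[-7.3,-0.0,-9.4,-15,0.8]]
  -> at [ 525.2 -309.9  125.   -94.9]
[[-0.2,0.6,-4.4,-2,0.8],[-0.3,1.1,-8.9,-4,0.8],[-0.5,1.7,-13.3,-6,0.8],[-0.7,2.2,-17.8,-8,0.8],[-0.9,2.8,-22.2,-10,0.8]]
[[-0.9,0.6,-4.4,-2,0.8],[-1.9,1.1,-8.7,-4,0.8],[-2.8,1.7,-13.1,-6,0.8],[-2.8,1.7,-13.1,-6,0.8]]
  -> at [569.2  43.6  80.  -78.9]
```

play_rows([
  [0, -3.0, 0, 0, 0.8],
  [0, -7.5, 0, 0, 0.8],
  [0, -11.9, 0, 0, 0.8],
  [0, -11.9, 0, 0, 0.8],
])

```text
time: 24.8
tool_pos: [426.1, -374.7, 128.4]
ee_rot: [-0.124, -0.695, 0.698, 0.12]
contact_force: [-0.6, 0.2, -0.4]
finger_gap: 15.3
```

play_rows([
  [-2.4, 0, -3.1, -5, 0.8],
  [-4.9, 0, -6.3, -10, 0.8],
  [-7.3, 0, -9.4, -15, 0.8],
  [-7.3, 0, -9.4, -15, 0.8],
])

```text
time: 25.3
tool_pos: [528.0, -305.1, 123.0]
ee_rot: [0.027, 0.708, -0.706, -0.027]
contact_force: [0.4, -0.6, -0.2]
finger_gap: 15.1
```

play_rows([
  [-0.2, 0.6, -4.4, -2, 0.8],
  [-0.3, 1.1, -8.9, -4, 0.8],
  [-0.5, 1.7, -13.3, -6, 0.8],
  [-0.7, 2.2, -17.8, -8, 0.8],
  [-0.9, 2.8, -22.2, -10, 0.8],
])

```text
time: 25.92
tool_pos: [552.3, -87.6, 95.6]
ee_rot: [-0.033, 0.706, -0.706, 0.032]
contact_force: [1.6, -0.3, -0.0]
finger_gap: 15.5
```

play_rows([
  [-0.9, 0.6, -4.4, -2, 0.8],
  [-1.9, 1.1, -8.7, -4, 0.8],
  [-2.8, 1.3, -13.1, -6, 0.8],
  [-2.8, 1.3, -13.1, -6, 0.8],
  [-2.8, 1.3, -13.1, -6, 0.8],
])

```text
time: 26.55
tool_pos: [568.5, 43.2, 82.8]
ee_rot: [0.069, -0.704, 0.704, -0.068]
contact_force: [0.1, -0.7, -0.2]
finger_gap: 15.2
```

Run:
```python
from plan import *
show()
plan([(569.1,43.2,13,-78.6,0.8,30)])
```

```text
t 26.55 pose [568.5  43.2  82.8 -78.9] gap 15.2 F [ 0.1 -0.7 -0.2] q [ 0.06  0.35 -0.26  1.76  0.1   1.05 -1.61]
[[-0.0,2.3,0.0,0,0.8],[-0.0,4.7,0.0,0,0.8],[-0.1,7.0,0.0,0,0.8],[-0.1,7.0,0.0,0,0.8]]
  -> at [569.5  43.4  12.8 -78.9]
```

play_rows([
  [0, 2.3, 0, 0, 0.8],
  [0, 4.6, 0, 0, 0.8],
  [-0.1, 6.2, 0, 0, 0.8],
  [-0.1, 6.9, 0, 0, 0.8],
  [-0.1, 6.9, 0, 0, 0.8],
])

```text
time: 27.18
tool_pos: [569.9, 43.6, 14.4]
ee_rot: [0.069, -0.704, 0.704, -0.068]
contact_force: [-0.2, 0.4, 0.4]
finger_gap: 15.4
```

play_rows([
  [0, 0, 0, 0, 0.8],
  [0, 0, 0, 0, 2.4],
  [0, 0, 0, 0, 2.4],
  [0, 0, 0, 0, 2.4],
])

```text
time: 27.68
tool_pos: [570.0, 44.0, 14.8]
ee_rot: [0.068, -0.704, 0.704, -0.069]
contact_force: [-0.2, -0.9, -0.3]
finger_gap: 23.4
```

play_rows([
  [0, -3.0, 0, 0, 2.4],
  [0, -7.5, 0, 0, 2.4],
  [0, -12.5, 0, 0, 5.0],
  [0, -16.0, 0, 0, 8.7],
  [0, -16.0, 0, 0, 8.7],
])

```text
time: 28.3
tool_pos: [571.6, 44.2, 177.8]
ee_rot: [0.067, -0.704, 0.704, -0.071]
contact_force: [-0.3, -0.3, 0.2]
finger_gap: 46.2
```

Run:
```python
from plan import *
from h import *
show()
plan([(500,-200,165,-60,8.7,50),(475,-240,165,-39,8.7,45)])
D=np.load("top0.npz"); r=D["r"]
# jar from initial scene+top views: lid top (z=95) in scene
S=np.load("scene0.npz"); C=cloud("scene",S["d"]); m=np.zeros((480,640),bool); m[190:255,175:220]=1
m&=(C[...,2]>90)&(C[...,2]<102); P=C[m]; print("lid scene",len(P),cv2.minEnclosingCircle(P[:,:2].astype(np.float32)),P.mean(0))
C=cloud("top",D["d"]); m=np.zeros((480,640),bool); m[255:300,395:445]=1; m&=(C[...,2]>88)&(C[...,2]<102)
v,u=np.where(m); P=ray("top",np.c_[u,v],95); print("lid top",cv2.minEnclosingCircle(P[:,:2].astype(np.float32)),P.mean(0))
# well circle: dark far rim arc + lit floor: fit ellipse of edges on top plane
g=cv2.cvtColor(r,cv2.COLOR_RGB2GRAY)
xs=np.arange(620,725,1.0); ys=np.arange(10,120,1.0); X,Y=np.meshgrid(xs,ys,indexing="ij")
uv=proj("top",np.c_[X.ravel(),Y.ravel(),np.full(X.size,30.)]).astype(np.float32)
I=cv2.remap(g,uv[:,0].reshape(X.shape),uv[:,1].reshape(X.shape),cv2.INTER_CUBIC)
c=cv2.HoughCircles(cv2.GaussianBlur(I,(5,5),0),cv2.HOUGH_GRADIENT,1,30,param1=60,param2=8,minRadius=36,maxRadius=44); print([(620+a[1],10+a[0],a[2]) for a in c[0][:4]] if c is not None else None)
```

```text
t 28.3 pose [571.6  44.2 177.8 -78.9] gap 46.2 F [-0.3 -0.3  0.2] q [ 0.07  0.26 -0.26  1.66  0.07  1.23 -1.59]
[[2.0,0.2,3.8,-3,8.7],[3.9,0.4,7.5,-6,8.7],[5.9,0.6,11.3,-9,8.7],[7.8,0.9,15.1,-13,8.7],[9.8,1.1,18.8,-16,8.7]]
[[2.9,0.2,3.1,-3,8.7],[2.9,0.2,3.1,-3,8.7]]
  -> at [ 500.  -199.9  164.8  -59.9]
[[1.4,-0.0,0.7,-7,8.7],[2.8,-0.0,1.5,-14,8.7],[4.2,-0.0,2.2,-21,8.7],[4.2,-0.0,2.2,-21,8.7]]
  -> at [ 474.8 -240.1  164.8  -38.9]
lid scene 322 ((479.97528076171875, -244.79702758789062), 27.96172332763672) [ 481.4465764  -242.54956379   95.27189966]
lid top ((476.0709533691406, -241.82537841796875), 26.378292083740234) [ 476.48801239 -242.35444751   95.        ]
[(np.float32(671.5), np.float32(63.5), np.float32(42.0))]
```

Run:
```python
from plan import *
plan([(477,-242,150,10,8.7,50)])
```

```text
[[1.6,0.3,2.9,-10,8.7],[3.3,0.6,5.8,-20,8.7],[4.9,0.9,8.8,-30,8.7],[6.6,1.2,11.7,-39,8.7],[8.2,1.5,14.6,-49,8.7]]
[[3.3,0.4,0.6,-10,8.7],[6.6,0.7,1.3,-20,8.7],[9.9,1.0,2.0,-30,8.7],[13.1,1.3,2.7,-40,8.7],[13.1,1.3,2.7,-40,8.7]]
  -> at [ 477.5 -241.9  149.8   10.1]
```

play_rows([
  [1.6, 0.3, 2.9, -10, 8.7],
  [3.3, 0.6, 5.8, -20, 8.7],
  [4.9, 0.9, 8.8, -30, 8.7],
  [6.6, 1.2, 11.7, -39, 8.7],
  [8.2, 1.5, 14.6, -49, 8.7],
])

```text
time: 28.92
tool_pos: [516.6, -116.1, 158.4]
ee_rot: [-0.356, 0.611, -0.611, 0.356]
contact_force: [-0.3, -0.4, 0.4]
finger_gap: 86.1
```

play_rows([
  [3.3, 0.4, 0.6, -10, 8.7],
  [6.6, 0.7, 1.3, -20, 8.7],
  [9.9, 1.0, 2.0, -30, 8.7],
  [13.1, 1.3, 2.7, -40, 8.7],
  [13.1, 1.3, 2.7, -40, 8.7],
])

```text
time: 29.55
tool_pos: [474.0, -244.7, 145.2]
ee_rot: [0.542, -0.455, 0.454, -0.541]
contact_force: [0.2, 0.8, -0.2]
finger_gap: 86.7
```

play_rows([
  [0, 0, 0, 0, 8.7],
  [0, 0, 0, 0, 8.7],
])

```text
time: 29.8
tool_pos: [476.2, -241.0, 146.4]
ee_rot: [-0.542, 0.454, -0.454, 0.542]
contact_force: [-0.5, 0.4, 0.1]
finger_gap: 87.0
```

Run:
```python
from plan import *
from h import *
show()
plan([(477.5,-242.2,34,10,8.7,25)])
r,d=cam("scene"); a=cv2.resize(r[110:320,120:440],None,fx=2.4,fy=2.4,interpolation=cv2.INTER_CUBIC)
save("s8.png",a)
```

```text
t 29.8 pose [ 476.2 -241.   146.4   10.2] gap 87.0 F [-0.5  0.4  0.1] q [ 0.57  0.2  -0.21  1.79  0.05  1.15  0.52]
[[0.0,2.2,0.0,0,8.7],[0.1,4.5,0.0,0,8.7],[0.1,6.7,0.1,0,8.7],[0.1,9.0,0.1,0,8.7],[0.1,11.2,0.1,0,8.7]]
  -> at [ 477.4 -241.8   34.4   10.2]
```

View pics/s8.png

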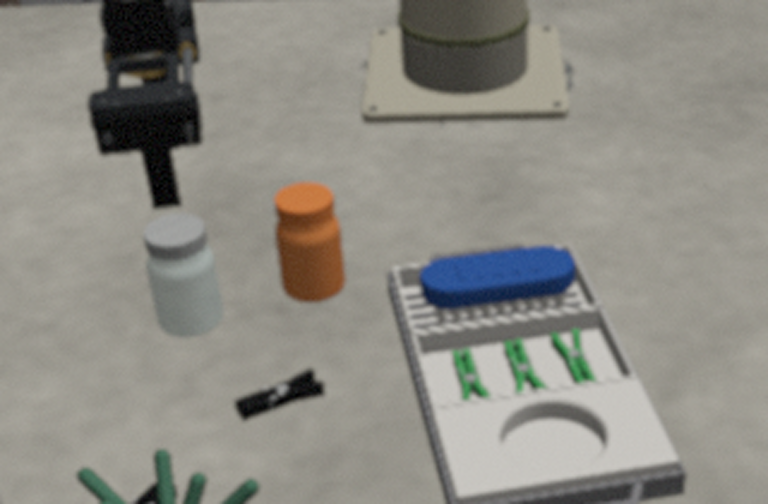

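All three pins lie flat and separate, and the jaws are centred over the glass jar. I'll descend slowly.

play_rows([
  [0, 2.0, 0, 0, 8.7],
  [0.1, 4.0, 0, 0, 8.7],
  [0.1, 6.0, 0.1, 0, 8.7],
  [0.1, 8.0, 0.1, 0, 8.7],
  [0.1, 8.0, 0.1, 0, 8.7],
])

```text
time: 30.48
tool_pos: [476.3, -241.9, 65.4]
ee_rot: [0.543, -0.455, 0.453, -0.542]
contact_force: [-0.0, -0.2, -0.2]
finger_gap: 86.7
```

play_rows([
  [0, 1.5, 0, 0, 8.7],
  [0, 2.6, 0, 0, 8.7],
  [0, 3.2, 0, 0, 8.7],
  [0, 3.2, 0, 0, 8.7],
])

```text
time: 30.98
tool_pos: [476.8, -242.9, 34.2]
ee_rot: [0.542, -0.454, 0.454, -0.542]
contact_force: [-0.4, -0.1, 0.9]
finger_gap: 86.5
```

Run:
```python
from plan import *
show()
```

```text
t 30.98 pose [ 476.8 -242.9   34.2   10.1] gap 86.5 F [-0.4 -0.1  0.9] q [ 0.57  0.34 -0.21  1.89  0.08  0.93  0.5 ]
```

play_rows([
  [0, 0, 0, 0, 7.5],
  [0, 0, 0, 0, 6.5],
  [0, 0, 0, 0, 6.1],
  [0, 0, 0, 0, 5.8],
  [0, 0, 0, 0, 5.5],
])

```text
time: 31.6
tool_pos: [476.7, -243.1, 34.6]
ee_rot: [0.542, -0.454, 0.454, -0.542]
contact_force: [-1.9, -0.1, 1.7]
finger_gap: 57.5
```

play_rows([
  [0, 0, 0, 0, 5.2],
  [0, 0, 0, 0, 5.0],
  [0, 0, 0, 0, 5.0],
])

```text
time: 31.98
tool_pos: [476.7, -243.1, 34.6]
ee_rot: [0.542, -0.454, 0.454, -0.542]
contact_force: [-3.8, -0.0, 4.4]
finger_gap: 57.2
```

Run:
```python
from plan import *
show()
p=now()[0]
plan([(p[0],p[1],125,10,5.0,25),(672,63.8,125,10.1,5.0,40)])
```

```text
t 31.98 pose [ 476.7 -243.1   34.6   10.1] gap 57.2 F [-3.8 -0.   4.4] q [ 0.57  0.34 -0.21  1.89  0.08  0.93  0.5 ]
[[0.0,-2.3,0.0,0,5.0],[0.0,-4.5,0.0,0,5.0],[0.0,-6.8,0.0,0,5.0],[0.0,-9.0,0.0,0,5.0],[0.0,-9.0,0.0,0,5.0]]
  -> at [ 476.7 -243.1  124.6   10.1]
[[-2.7,-0.0,2.5,0,5.0],[-5.4,-0.0,4.9,0,5.0],[-8.0,-0.0,7.4,0,5.0],[-10.7,-0.0,9.8,0,5.0],[-13.4,-0.0,12.3,0,5.0]]
[[-2.7,-0.0,2.5,0,5.0],[-5.3,-0.0,4.9,0,5.0],[-8.0,-0.0,7.4,0,5.0],[-10.7,-0.0,9.9,0,5.0],[-13.4,-0.0,12.3,0,5.0]]
  -> at [671.8  64.  124.6  10.1]
```

play_rows([
  [0, -1.0, 0, 0, 5.0],
  [0, -3.0, 0, 0, 5.0],
  [0, -5.5, 0, 0, 5.0],
  [0, -8.0, 0, 0, 5.0],
  [0, -9.0, 0, 0, 5.0],
])

```text
time: 32.6
tool_pos: [478.0, -243.0, 126.3]
ee_rot: [-0.542, 0.453, -0.455, 0.543]
contact_force: [0.5, 0.1, -3.5]
finger_gap: 56.9
```

play_rows([
  [-1.3, 0, 1.2, 0, 5.0],
  [-3.6, 0, 3.3, 0, 5.0],
  [-6.7, 0, 6.2, 0, 5.0],
  [-10.0, 0, 9.2, 0, 5.0],
  [-13.4, 0, 12.3, 0, 5.0],
])

```text
time: 33.22
tool_pos: [574.9, -86.6, 123.2]
ee_rot: [0.542, -0.454, 0.453, -0.542]
contact_force: [1.0, -0.3, -2.4]
finger_gap: 57.1
```

play_rows([
  [-3.3, 0, 3.0, 0, 5.0],
  [-6.6, 0, 6.1, 0, 5.0],
  [-9.6, 0, 8.8, 0, 5.0],
  [-12.0, 0, 11.0, 0, 5.0],
  [-13.4, 0, 12.3, 0, 5.0],
])

```text
time: 33.85
tool_pos: [671.8, 67.7, 122.9]
ee_rot: [0.543, -0.454, 0.452, -0.543]
contact_force: [0.4, 0.3, -3.4]
finger_gap: 57.0
```

play_rows([
  [0, 0, 0, 0, 5.0],
  [0, 0, 0, 0, 5.0],
  [0, 0, 0, 0, 5.0],
])

```text
time: 34.22
tool_pos: [671.8, 62.5, 124.6]
ee_rot: [0.542, -0.454, 0.455, -0.542]
contact_force: [0.0, -0.0, -2.9]
finger_gap: 56.8
```

Run:
```python
from plan import *
from h import *
show()
plan([(672,63.8,50,10,5.0,20)])
r,d=cam("scene"); a=cv2.resize(r[110:340,240:480],None,fx=2.5,fy=2.5,interpolation=cv2.INTER_CUBIC)
save("s9.png",a)
```

```text
t 34.23 pose [671.8  62.5 124.6  10. ] gap 56.8 F [ 0.  -0.  -2.9] q [ 0.09  0.53 -0.35  1.42  0.18  1.23 -0.1 ]
[[-0.0,1.9,0.0,0,5.0],[-0.1,3.7,0.0,0,5.0],[-0.1,5.6,0.0,0,5.0],[-0.1,7.5,0.0,0,5.0],[-0.1,7.5,0.0,0,5.0]]
  -> at [671.6  63.5  49.6  10. ]
```

View pics/s9.png

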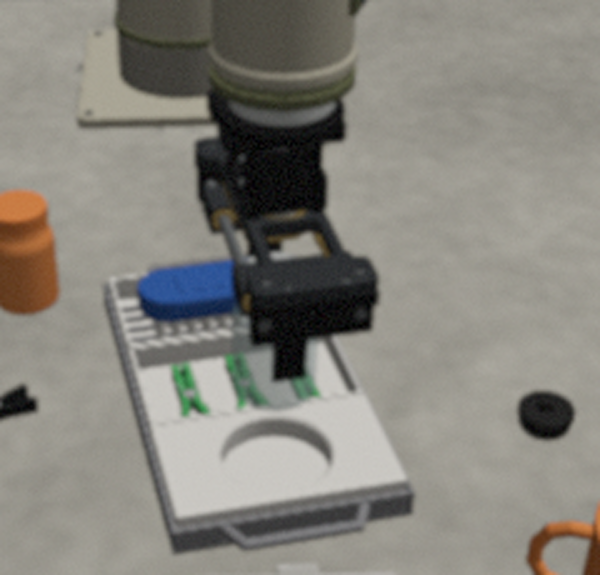

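The jar hangs upright over the well side of the caddy. I'll lower it in steps while watching the force.

play_rows([
  [0, 1.5, 0, 0, 5.0],
  [0, 3.5, 0, 0, 5.0],
  [0, 5.4, 0, 0, 5.0],
  [-0.1, 6.8, 0, 0, 5.0],
  [-0.1, 7.4, 0, 0, 5.0],
])

```text
time: 34.9
tool_pos: [671.2, 65.3, 49.0]
ee_rot: [0.543, -0.454, 0.453, -0.542]
contact_force: [0.2, -0.2, -1.7]
finger_gap: 57.0
```

play_rows([
  [0, 0, 0, 0, 5.0],
  [0, 0.1, 0, 0, 5.0],
  [0, 0.2, 0, 0, 5.0],
  [0, 0.2, 0, 0, 5.0],
])

```text
time: 35.4
tool_pos: [671.9, 65.1, 48.8]
ee_rot: [-0.542, 0.454, -0.454, 0.542]
contact_force: [0.1, -1.0, -2.4]
finger_gap: 57.4
```

Run:
```python
from plan import *
show()
```

```text
t 35.4 pose [671.9  65.1  48.8  10.1] gap 57.4 F [ 0.1 -1.  -2.4] q [ 0.08  0.6  -0.33  1.48  0.21  1.1  -0.12]
```

play_rows([
  [0, 0.1, 0, 0, 5.0],
  [0, 0.2, 0, 0, 5.0],
  [0, 0.3, 0, 0, 5.0],
  [0, 0.3, 0, 0, 5.0],
  [0, 0.3, 0, 0, 5.0],
])

```text
time: 36.02
tool_pos: [671.9, 65.1, 45.6]
ee_rot: [0.542, -0.454, 0.454, -0.542]
contact_force: [0.2, -0.4, -2.3]
finger_gap: 57.2
```

play_rows([
  [0, 0.1, 0, 0, 5.0],
  [0, 0.1, 0, 0, 5.0],
  [0, 0.1, 0, 0, 5.0],
])

```text
time: 36.4
tool_pos: [672.0, 65.1, 44.8]
ee_rot: [-0.542, 0.454, -0.454, 0.542]
contact_force: [-1.5, -0.2, 0.7]
finger_gap: 57.4
```

The force changed sign, so the jar is standing on the well floor. I'll release gently and go straight up.

play_rows([
  [0, 0, 0, 0, 5.7],
  [0, 0, 0, 0, 5.9],
  [0, 0, 0, 0, 6.3],
  [0, 0, 0, 0, 7.2],
  [0, 0, 0, 0, 8.5],
])

```text
time: 37.02
tool_pos: [671.8, 65.1, 44.5]
ee_rot: [0.542, -0.454, 0.454, -0.542]
contact_force: [-0.3, -0.2, 0.1]
finger_gap: 74.9
```

play_rows([
  [0, 0, 0, 0, 8.7],
  [0, 0, 0, 0, 8.7],
  [0, -2.0, 0, 0, 8.7],
  [0, -4.0, 0, 0, 8.7],
  [0, -7.0, 0, 0, 8.7],
])

```text
time: 37.65
tool_pos: [671.9, 65.1, 116.5]
ee_rot: [-0.542, 0.454, -0.454, 0.542]
contact_force: [0.4, -0.3, 0.5]
finger_gap: 86.8
```

Run:
```python
from plan import *
show()
plan([(672,65,210,10,8.7,40),(480,-200,220,-20,8.7,50)])
```

```text
t 37.65 pose [671.9  65.1 116.5  10.1] gap 86.8 F [ 0.4 -0.3  0.5] q [ 0.08  0.53 -0.35  1.43  0.19  1.21 -0.11]
[[0.0,-3.1,0.0,0,8.7],[0.0,-6.2,0.0,0,8.7],[0.0,-9.4,0.0,0,8.7],[0.0,-9.4,0.0,0,8.7]]
  -> at [671.9  65.1 210.5  10.1]
[[3.2,-0.1,-3.4,4,8.7],[6.5,-0.3,-6.7,9,8.7],[9.7,-0.4,-10.1,13,8.7],[13.0,-0.5,-13.5,17,8.7],[16.2,-0.7,-16.8,22,8.7]]
[[4.3,-0.1,-1.9,4,8.7],[8.6,-0.3,-3.8,8,8.7],[8.6,-0.3,-3.8,8,8.7]]
  -> at [ 480.1 -200.3  220.5  -19.9]
```

play_rows([
  [0, -3.1, 0, 0, 8.7],
  [0, -6.2, 0, 0, 8.7],
  [0, -9.4, 0, 0, 8.7],
  [0, -9.4, 0, 0, 8.7],
])

```text
time: 38.15
tool_pos: [673.4, 65.6, 213.7]
ee_rot: [-0.54, 0.452, -0.456, 0.544]
contact_force: [0.5, -0.2, -1.8]
finger_gap: 87.0
```

play_rows([
  [3.2, -0.1, -3.4, 4, 8.7],
  [6.5, -0.3, -6.7, 9, 8.7],
  [9.7, -0.4, -10.1, 13, 8.7],
  [13.0, -0.5, -13.5, 17, 8.7],
  [16.2, -0.7, -16.8, 22, 8.7],
])

```text
time: 38.78
tool_pos: [533.8, -125.1, 216.1]
ee_rot: [0.445, -0.549, 0.55, -0.445]
contact_force: [0.3, -1.0, 0.0]
finger_gap: 86.8
```

play_rows([
  [4.3, -0.1, -1.9, 4, 8.7],
  [8.6, -0.3, -3.8, 8, 8.7],
  [8.6, -0.3, -3.8, 8, 8.7],
  [8.6, -0.3, -3.8, 8, 8.7],
])

```text
time: 39.28
tool_pos: [480.4, -199.6, 219.0]
ee_rot: [0.406, -0.578, 0.579, -0.407]
contact_force: [1.3, -0.2, -0.2]
finger_gap: 87.2
```

Run:
```python
from plan import *
from h import *
show()
r,d=cam("top"); s,_=cam("scene")
a=cv2.resize(r[160:320,140:380],None,fx=2.2,fy=2.2,interpolation=cv2.INTER_CUBIC)[:,:390]
a=cv2.resize(r[160:320,150:370],(440,320),interpolation=cv2.INTER_CUBIC); b=cv2.resize(s[170:330,270:450],(360,320),interpolation=cv2.INTER_CUBIC)
save("f.png",np.hstack([a,b]))
for p in pins(r,(120,170,520,340)): print(p)
C=cloud("top",d); h=cv2.cvtColor(r,cv2.COLOR_RGB2HSV)
bm=(h[...,0]>100)&(h[...,0]<130)&(h[...,1]>120)&(h[...,2]>50); bm[:,:250]=0; bm[:,360:]=0; bm[:240]=0; bm[320:]=0
v,u=np.where(bm); P=ray("top",np.c_[u,v],48)[:,:2]; print("brush",cv2.minAreaRect(P.astype(np.float32)),"z",np.percentile(C[bm][:,2],[10,50,90]))
m=np.zeros((480,640),bool); m[165:235,265:335]=1; m&=(C[...,2]>90)&(C[...,2]<120); v,u=np.where(m); P=ray("top",np.c_[u,v],105)[:,:2]
print("lid",len(u),cv2.minEnclosingCircle(P.astype(np.float32)),"z",np.percentile(C[m][:,2],[5,50,95]))
A=np.c_[C[m][:,:2]-C[m][:,:2].mean(0),np.ones(len(u))]; print("lid tilt slopes",np.linalg.lstsq(A,C[m][:,2],rcond=None)[0])
```

```text
t 39.27 pose [ 480.4 -199.6  219.   -19.8] gap 87.2 F [ 1.3 -0.2 -0.2] q [ 0.46  0.11 -0.16  1.73  0.02  1.3  -0.06]
{'n': 109, 'c': array([5.9e+02, 4.0e-01]), 'size': array([21.6, 67.7]), 'ang': -164.5, 'angline': -168.6, 'headmean': array([573.3,  -0.7]), 'px': (320, 238), 'w': (14, 22)}
{'n': 104, 'c': array([579.1,  43.2]), 'size': array([22.9, 67.1]), 'ang': -164.8, 'angline': -169.2, 'headmean': array([562.2,  42.4]), 'px': (303, 242), 'w': (14, 23)}
{'n': 98, 'c': array([567.5,  87.8]), 'size': array([21.2, 67.4]), 'ang': 7.3, 'angline': 14.6, 'headmean': array([584.9,  93.5]), 'px': (285, 243), 'w': (13, 21)}
{'n': 74, 'c': array([563.8, 387.1]), 'size': array([ 8.4, 69.3]), 'ang': 96.0, 'angline': 91.3, 'headmean': array([562.1, 400.2]), 'px': (169, 243), 'w': (6, 7)}
brush ((480.9994812011719, 27.88260269165039), (48.70855712890625, 131.19273376464844), 10.73068904876709) z [47.41919883 51.24725213 55.55921261]
lid 361 ((671.0075073242188, 64.87837982177734), 26.58603286743164) z [ 96.48326648 103.96833742 109.20200809]
lid tilt slopes [ 4.19606564e-02 -9.76419937e-03  1.03756602e+02]
```

View pics/f.png

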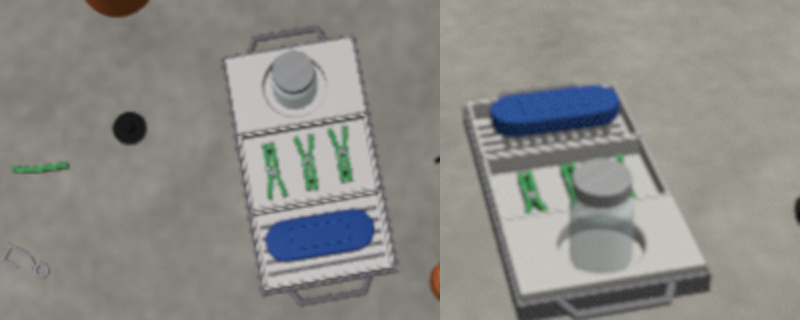

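The final view shows the jar upright in the well, with its lid centre at (671,65) and its top at about 104 mm. The three pins lie flat in the plain tray and the brush is in the ribbed tray with its top at about 51 mm. The leg and clip haven't moved.

```bash
python3 -c "
from bench import robot
print(robot.close_job())"
```

```text
the job is handed in; nothing more can be done
None
```

The ledge is tidied and the job is handed in, after about 39 s of the 128 s allowed. I worked in the order asked: brush into the ribbed tray, the three pins into the plain tray, then the glass jar into the round well.

What the last checks showed:
- **Brush:** It lies bristles down and aligned with its tray to within about 1°. Its top is at about 51 mm, against 52 mm expected when resting on the ribs.
- **Pins:** All three lie flat and side by side, about 45 mm apart, one layer deep and clear of the rims.
- **Jar:** It stands upright with the lid centred over the well to within about 2 mm. The lid top is at about 104 mm, against 105 mm expected. The depth fit gave a lid slope of about 2°, which I take to be depth noise because both views show the jar upright. It was held upright throughout.
- **Left alone:** The broken leg measured in the same place as at the start, and the clip looked unmoved. I did not go near the black pins or the orange jar.
- **Forces:** The forces reported during the moves stayed under about 6 N.

None of the checks failed. The only disagreement was a few millimetres between the two cameras on where the jar first stood, and the grip was centred well enough that it made no difference.

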